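Stock the relay box and lock its cover

ROBOT

A 6-joint arm with a two-finger parallel gripper is mounted at the origin on the work surface. World frame = base frame: x ahead of the robot, y to its left, z up, the work surface at z = 0. Lengths are in m, angles in rad, forces in N, time in s.
With the tool pointing down it reaches from about 0.425 to 0.95 m from the base axis. Payload 14.7 kg.
Tool frame: the origin (TCP) lies at the very end of the fingers, on their centre line; the grasp point (between the pads) lies 19 mm behind it; z points along the fingers, y is the direction in which the jaws open and shut (so a half turn about z gives the same grasp; the last joint's range is limited). The gripper opens to 85 mm and grips with 20 to 120 N. Pads are 22 mm wide; open, the fingers measure 114 mm over their backs; the gripper's body (76 mm by 85 mm) begins 54 mm behind the grasp point. The pads swing forward as they close: fully open they stand 13 mm farther back than shut.
Start: joints at [1.106, 0.48, 1.596, -0, 1.065, -0.047], TCP at [0.264, 0.594, 0.231] pointing down, gripper open.
Joint ranges: [-2.75, 2.75], [-0.82, 2.05], [0.23, 2.67], [-1.56, 4.7], [0.09, 2.69], [-2.92, 2.92]. Speed limits (rad/s): [1.89, 1.89, 2.39, 3.01, 3.01, 3.01].

INTERFACE

Orientations are given as a rotation vector (axis times angle).
In Python, from plant import r, get_image, get_calibration, order gives the robot as it stands. The module is installed in compiled form; this text tells all that it offers.
- The arm moves only by the tool carry_out, never from a script. Its argument "deltas" is a list of rows, each a list of 7 numbers: the shift along the tool's x, y, z scaled (see below), then the turn, a rotation vector about the tool's x, y, z scaled (see below), then the opening, from 0 (shut) to 1 (fully open). A call has 1 to 20 rows; each row shifts and turns the commanded pose from where the row before left it, along the tool's axes as they then stand; what a row does not reach is not made up. The controller multiplies each number of a shift by 0.025 m and each number of a turn by 0.1 rad. A row lasts 1/10 s, in which the tool goes at most 50 mm and 8.59 degrees, less where a joint would pass 70% of its speed; a pose out of reach is approached as far as the arm can. A call with a number of a shift or a turn outside -1 to 1 is refused whole. A call with a gripper value outside its range is refused whole. The fingers move at their own pace and stop on an object; "force" is the grip in N (left out, the last holds). Time passes only in rows, so rows that do not move let the fingers close. It gives the time, the measured TCP pose, the force and the opening at its end, in the units of the state.
- r.get_state(): the state, without advancing time (a new reading comes with each control period).
- get_image(name): name is "side" or "top" or "wrist"; returns the picture (384x512x3 uint8, red, green, blue); there is no depth.
- get_calibration(name): a dict with "fov_y" (degrees; the focal length in pixels is half the picture's height over the tangent of half this angle, whatever the lens; pixels are square), "cx", "cy" (the principal point, pixels), "k1" (the pictures are not rectified: a ray, as slopes to the right and down, at radius r is drawn at 1 + k1 r^2 times it, then the intrinsics apply), "R" (3x3) and "t" (3): a world point X has camera coordinates R X + t; the wrist camera has in their place "T_tool_cam" (4x4, takes a point from camera to tool coordinates, whose origin is the TCP and whose axes are the flange's). Camera axes: x right, y down, z forward; pixel columns grow to the right and rows downward; lengths in m; the calibration is good to about 2 mm. A picture is of the moment at which its call begins: read the wrist's pose just before it. get_calibration takes no time and is no camera call.
- order.finish_job(): hands the job in, once; it reports no verdict.
The state is a dict: "time_s": time; "qpos": joint angles; "dq": joint speeds; "joint_torque": joint torques, N m; "eef_pos": TCP position; "ee_rot": TCP orientation; "wrist_force": force on the tool from outside, world axes, zero at the start; "ft_torque": the same for the moment, N m; "finger_gap": opening from 0.0 (shut) to 1.0 (fully open).
Only numpy, scipy, OpenCV 4.12 (cv2) and the standard library are available. Lean on these libraries where they do the work, as an engineer would, in place of code of your own. Each camera call takes 0.05 s, during which the arm holds its last target.

TASK

Plug every relay on the bench into a free socket of the relay box, pressed fully home, then set the cover squarely on the box. Take the key from its stand, put it in the lock and, pressing lightly, turn it gently back and forth until it drops in, then turn it clockwise until the yellow tongue lies across the cover at its stop; finally draw the key out and stand it back in its stand. Leave the carton, can and bush alone.

Things in the scene. Friction and masses are not known exactly. Their poses are not given: they have to be found in the camera images.
- relay_box: Black open relay box, fixed, outside 130 (its x) by 162 (its y) mm, walls 6 mm, rim 60 mm above the bench; origin at the centre of its underside. Inside, a grey socket plate with four sockets, its top 22 mm above the bench. An aluminium lock housing, 52 mm square and 85 mm high, stands at its -y side, axis 116 mm from the box's centre.
- socket0 (a point): Socket 0: centre of the mouth of a rectangular hole, 34 mm along the box's x by 26 mm along its y, 16 mm deep, mouth level with the socket plate's top. Sockets are 50 mm apart along the box's x and 60 mm along its y. A relay fits either way round.
- socket1 (a point): Socket 1: centre of the mouth of a rectangular hole, 34 mm along the box's x by 26 mm along its y, 16 mm deep, mouth level with the socket plate's top. Sockets are 50 mm apart along the box's x and 60 mm along its y. A relay fits either way round.
- socket2 (a point): Socket 2: centre of the mouth of a rectangular hole, 34 mm along the box's x by 26 mm along its y, 16 mm deep, mouth level with the socket plate's top. Sockets are 50 mm apart along the box's x and 60 mm along its y. A relay fits either way round.
- socket3 (a point): Socket 3: centre of the mouth of a rectangular hole, 34 mm along the box's x by 26 mm along its y, 16 mm deep, mouth level with the socket plate's top. Sockets are 50 mm apart along the box's x and 60 mm along its y. A relay fits either way round.
- relay0_center (a point): Relay 0 (two to four are there), yellow block 40 (its x) by 32 (its y) by 28 mm high on a black plug foot 30 by 22 by 12 mm high; 40 mm high in all, 60 g, upright on its foot. The point is its centre, 20 mm above its underside. Pushed home, the yellow block sits on the socket plate and the point is 8 mm above the socket's mouth.
- relay1_center (a point): Relay 1 (two to four are there), yellow block 40 (its x) by 32 (its y) by 28 mm high on a black plug foot 30 by 22 by 12 mm high; 40 mm high in all, 60 g, upright on its foot. The point is its centre, 20 mm above its underside. Pushed home, the yellow block sits on the socket plate and the point is 8 mm above the socket's mouth.
- relay2_center (a point): Relay 2 (two to four are there), yellow block 40 (its x) by 32 (its y) by 28 mm high on a black plug foot 30 by 22 by 12 mm high; 40 mm high in all, 60 g, upright on its foot. The point is its centre, 20 mm above its underside. Pushed home, the yellow block sits on the socket plate and the point is 8 mm above the socket's mouth.
- relay3_center (a point): Relay 3 (two to four are there), yellow block 40 (its x) by 32 (its y) by 28 mm high on a black plug foot 30 by 22 by 12 mm high; 40 mm high in all, 60 g, upright on its foot. The point is its centre, 20 mm above its underside. Pushed home, the yellow block sits on the socket plate and the point is 8 mm above the socket's mouth.
- box_rim (a point): Centre of the box's open top, at rim height (60 mm above the bench); same axes as the box.
- cover_handle (a point): Loose grey cover, 130 (its x) by 160 (its y) mm, 6 mm plate, black bead below (6 mm deep, 3 mm clearance all round in the box), 0.25 kg, lying on its bead. On top a red rib, 64 (its x) by 14 mm, 28 mm high. The point is the rib's middle, 14 mm above the plate, 26 mm above the bead's underside; seated, 20 mm above the rim. Either way round, its x along the box's x.
- lock_mouth (a point): Centre of the lock's round keyhole, 19.5 mm wide, in the top face of the aluminium lock housing, 85 mm above the bench; same axes as the box. A black dust seal (no resistance) hides the keyway below. The key can be drawn straight up at any angle, and the lock stays where it is left.
- lock_keyway (a point): On the lock's axis, 15 mm below its face: top of the keyway slot, taking the blade either way round, at a hidden angle within 0.5 rad of the box's x axis. At a wrong angle the key stops, flange 10 mm above the face; near the right one it sinks 1 to 4 mm, within about 0.15 rad it drops till the flange is on the face. Then 1.4 rad clockwise from above, plus up to 0.4 rad play, to the stop; 0.12 N m.
- latch (a joint): Angle of the yellow tongue of the lock, 58 mm long, turned by the key: 0 = clear of the cover (the start), 1.4 rad = stop, tongue across the cover; grows clockwise seen from above.
- key: Loose lock key, 80 g, 65 mm high, upright in its stand at first. Origin: underside of its tip. From below: round-edged blade 14 (its x) by 5 by 10 mm high, round tapered shank 17 mm thick up to 25 mm, brass flange 26 mm wide up to 29 mm, flat orange bow 34 (its x) by 10 (its y) mm up to 65 mm. Blade and bow lie in one plane. Until it drops in, never press over 45 N.
- key_bow (a point): Centre of the key's orange bow, 47 mm above its tip, 22 mm above the flange's underside; x along the bow's width, y across its 10 mm thickness.
- stand_mouth (a point): Centre of the mouth of the round hole, 21 mm wide and through, in the top of the red key stand (fixed, 60 by 60 mm, 40 mm high). With the key home, its flange rests on the stand's top and the bow's centre is 22 mm above this point; the key may be turned any way.
- carton: Bystander: cardboard carton 90 x 120 x 70 mm, origin at the centre of its underside. Leave it.
- grease_can: Bystander: can, 60 mm wide and 130 mm high, origin at the centre of its underside. Leave it.
- bush: Bystander: brass bush, 48 mm wide and 45 mm high, origin at the centre of its underside. Leave it.
Mind the look-alikes: they are no part of the job. Leave any red look-alike of the key alone.

How it is judged:
On the way, in this order (a step that is already met when the one before it is completed fails the run):
1. every relay there is sits fully home in a socket (((horizontal distance between relay0_center and socket0 below 0.006 m and z of relay0_center in the frame of socket0 below 0.0105 m and angle between relay0_center's own z axis and vertical below 0.1 rad) or (horizontal distance between relay0_center and socket1 below 0.006 m and z of relay0_center in the frame of socket1 below 0.0105 m and angle between relay0_center's own z axis and vertical below 0.1 rad) or (horizontal distance between relay0_center and socket2 below 0.006 m and z of relay0_center in the frame of socket2 below 0.0105 m and angle between relay0_center's own z axis and vertical below 0.1 rad) or (horizontal distance between relay0_center and socket3 below 0.006 m and z of relay0_center in the frame of socket3 below 0.0105 m and angle between relay0_center's own z axis and vertical below 0.1 rad)) and ((horizontal distance between relay1_center and socket0 below 0.006 m and z of relay1_center in the frame of socket0 below 0.0105 m and angle between relay1_center's own z axis and vertical below 0.1 rad) or (horizontal distance between relay1_center and socket1 below 0.006 m and z of relay1_center in the frame of socket1 below 0.0105 m and angle between relay1_center's own z axis and vertical below 0.1 rad) or (horizontal distance between relay1_center and socket2 below 0.006 m and z of relay1_center in the frame of socket2 below 0.0105 m and angle between relay1_center's own z axis and vertical below 0.1 rad) or (horizontal distance between relay1_center and socket3 below 0.006 m and z of relay1_center in the frame of socket3 below 0.0105 m and angle between relay1_center's own z axis and vertical below 0.1 rad)) and ((horizontal distance between relay2_center and socket0 below 0.006 m and z of relay2_center in the frame of socket0 below 0.0105 m and angle between relay2_center's own z axis and vertical below 0.1 rad) or (horizontal distance between relay2_center and socket1 below 0.006 m and z of relay2_center in the frame of socket1 below 0.0105 m and angle between relay2_center's own z axis and vertical below 0.1 rad) or (horizontal distance between relay2_center and socket2 below 0.006 m and z of relay2_center in the frame of socket2 below 0.0105 m and angle between relay2_center's own z axis and vertical below 0.1 rad) or (horizontal distance between relay2_center and socket3 below 0.006 m and z of relay2_center in the frame of socket3 below 0.0105 m and angle between relay2_center's own z axis and vertical below 0.1 rad)) and ((horizontal distance between relay3_center and socket0 below 0.006 m and z of relay3_center in the frame of socket0 below 0.0105 m and angle between relay3_center's own z axis and vertical below 0.1 rad) or (horizontal distance between relay3_center and socket1 below 0.006 m and z of relay3_center in the frame of socket1 below 0.0105 m and angle between relay3_center's own z axis and vertical below 0.1 rad) or (horizontal distance between relay3_center and socket2 below 0.006 m and z of relay3_center in the frame of socket2 below 0.0105 m and angle between relay3_center's own z axis and vertical below 0.1 rad) or (horizontal distance between relay3_center and socket3 below 0.006 m and z of relay3_center in the frame of socket3 below 0.0105 m and angle between relay3_center's own z axis and vertical below 0.1 rad))), for 0.2 s.
2. the cover is seated on the box (horizontal distance between cover_handle and box_rim below 0.008 m and z of cover_handle in the frame of box_rim below 0.0225 m and angle between cover_handle's own z axis and vertical below 0.04 rad), for 0.2 s.
3. the key has dropped into the lock (horizontal distance between key_bow and lock_mouth below 0.012 m and z of key_bow in the frame of lock_mouth below 0.0265 m), for 0.1 s.
4. the tongue is turned across the cover (value of joint latch above 1.2 rad), for 0.2 s.
5. the key is back in its stand (horizontal distance between key_bow and stand_mouth below 0.01 m and z of key_bow in the frame of stand_mouth below 0.027 m), for 0.1 s.
At the end, for the whole second after the job is handed in: Each relay present is in a socket, upright, within 6 mm of its axis and 2.5 mm of fully home; cover level on the box within 8 mm of centre and 2.5 mm of fully down; tongue past 1.2 rad; key at rest in its stand within 10 mm of its axis and 5 mm of fully down (all of step 1 and all of step 2 and all of step 5 and value of joint latch above 1.2 rad and linear speed of key below 0.02 m/s); the robot touches nothing.
It fails at once if the key is pressed hard (over 45 N) on the lock or box before it has dropped in (contact force between key and relay_box above 45 N and z of key_bow in the frame of lock_mouth above 0.0265 m).
It fails at once if the carton is moved more than 2 cm (distance of carton from where it was at the start of the episode above 0.02 m).
It fails at once if the can is moved more than 2 cm (distance of grease_can from where it was at the start of the episode above 0.02 m).
It fails at once if the bush is moved more than 2 cm (distance of bush from where it was at the start of the episode above 0.02 m).
Of relay0, relay1, relay2, relay3 only 2 to 4 are there at a start; the rules pass over those that are not, and their reading is None.
At some moment in a run one of relay0, relay1, relay2, relay3 may be knocked a few centimetres aside while the robot is not near it.
It also fails if it takes over 210 s, if anything falls off the work surface, if the arm or the gripper's body presses on something with over 40 N, if the wrist force passes 120 N, or if a joint passes its speed limit or range.

## Working session

There is one attempt and no reset: what is moved stays moved. The work goes in short steps, Python scripts to look and compute and a tool call to move; the robot and the scene stay as the last step left them, time stands still between calls to the robot, and variables do not carry over. Pictures are saved under pics/ and viewed, and the job is handed in when it is done.

Besides the shell and the picture viewer there is one more tool, called as a command line: name --pt "numbers of a row" for each row, then --argument value for the rest. carry_out: Moves the arm, as the interface text tells. Its arguments: {"type":"object","properties":{"deltas":{"type":"array","items":{"type":"array","items":{"type":"number"}}},"force":{"type":"number"}},"required":["deltas"]}

```bash
mkdir -p pics; ls; python3 - <<'E'
from plant import r,get_image,get_calibration
import cv2
s=r.get_state();print(s)
for n in("side","top","wrist"):
    print(n,get_calibration(n))
    cv2.imwrite(f"pics/{n}0.png",get_image(n)[:,:,::-1])
E
```

```text
pics
{'time_s': 0.0, 'qpos': array([ 1.10641555e+00,  4.80810371e-01,  1.59687246e+00, -3.19363801e-05,
        1.06510541e+00, -4.66023764e-02]), 'dq': array([ 1.10991644e-03, -1.38590270e-03,  7.81797879e-04,  3.41992536e-05,
       -8.56189982e-04,  2.10237561e-04]), 'joint_torque': array([-2.10728118e-03, -9.50664282e+01, -4.30162561e+01, -1.46935363e-04,
        1.28349673e-02, -6.21398868e-06]), 'eef_pos': array([0.26353138, 0.5937286 , 0.23068685]), 'ee_rot': array([-6.51401709e-01, -3.07303568e+00,  1.82799020e-03]), 'wrist_force': array([-0.12263741,  0.37037949,  0.05586477]), 'ft_torque': array([0.01409732, 0.03260493, 0.00286977]), 'finger_gap': 1.0004654727193734}
side {'fov_y': 46.58517361326348, 'cx': 253.31110553706858, 'cy': 191.87640628108835, 'k1': -0.04779291644933167, 'R': array([[ 0.92938821, -0.36844371,  0.02206319],
       [-0.15508858, -0.44405092, -0.88247737],
       [ 0.33494041,  0.81674232, -0.46983711]]), 't': array([-0.5936564 ,  0.15786794,  1.10742665])}
top {'fov_y': 42.84758262603308, 'cx': 252.18246561426903, 'cy': 194.14126576841747, 'k1': -0.13909751074008975, 'R': array([[ 1.63625272e-03, -9.99956999e-01, -9.12818667e-03],
       [-9.92857938e-01, -5.35583932e-04, -1.19301417e-01],
       [ 1.19291397e-01,  9.25819986e-03, -9.92816120e-01]]), 't': array([-0.06017854,  0.62749083,  1.41989114])}
wrist {'fov_y': 66.1057258853974, 'cx': 249.74809682031957, 'cy': 194.83224496860439, 'k1': -0.05247996881429906, 'T_tool_cam': array([[ 9.60624052e-05, -9.65364230e-01, -2.60905911e-01,
         6.56896867e-02],
       [ 9.99999957e-01,  2.07026353e-05,  2.91587175e-04,
         3.40332332e-05],
       [-2.76086388e-04, -2.60905928e-01,  9.65364191e-01,
        -1.42027463e-01],
       [ 0.00000000e+00,  0.00000000e+00,  0.00000000e+00,
         1.00000000e+00]])}
```

View pics/top0.png

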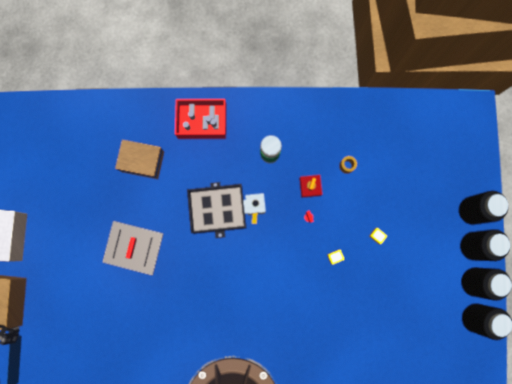

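View pics/side0.png

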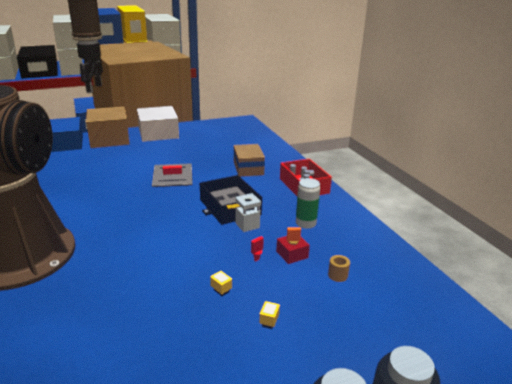

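View pics/wrist0.png

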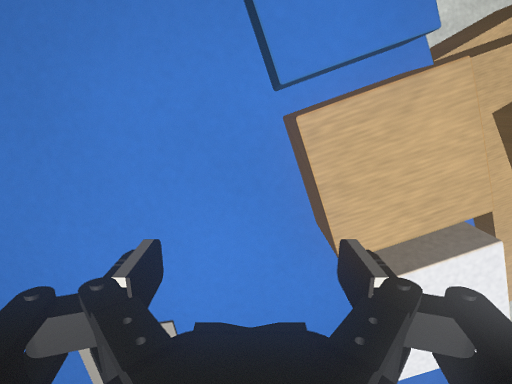

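The top view shows two relays, at about (336,257) and (379,236). The box is at (217,209), the lock at (255,203), the stand with the key at (311,185), a red look-alike at (309,216) and the cover at (132,248). I'll enlarge it.

```bash
cat > h.py <<'E'
import numpy as np,cv2
from scipy.spatial.transform import Rotation as R
from plant import r,get_image,get_calibration
def K(c):
    f=192/np.tan(np.radians(c["fov_y"]/2)); return f,c["cx"],c["cy"],c["k1"]
def pose():
    s=r.get_state(); return R.from_rotvec(s["ee_rot"]).as_matrix(),np.array(s["eef_pos"])
def cam(name,P=None):
    c=get_calibration(name)
    if name=="wrist":
        Rt,p=P if P else pose(); T=np.array(c["T_tool_cam"])
        Rw=Rt@T[:3,:3]; o=Rt@T[:3,3]+p
    else:
        Rw=np.array(c["R"]).T; o=-Rw@np.array(c["t"])
    return K(c),Rw,o
def ray(uv,C):
    (f,cx,cy,k),Rw,o=C
    d=np.array([(uv[0]-cx)/f,(uv[1]-cy)/f]);u=d.copy()
    for _ in range(30): u=d/(1+k*(u@u))
    return o,Rw@np.array([u[0],u[1],1.])
def pix(uv,z,C):
    o,d=ray(uv,C); return o+d*(z-o[2])/d[2]
def proj(X,C):
    (f,cx,cy,k),Rw,o=C
    q=Rw.T@(np.array(X)-o);u=q[:2]/q[2];u=u*(1+k*(u@u));return u*f+[cx,cy]
def snap(name,fn,crop=None,scale=1):
    P=pose(); im=get_image(name)[:,:,::-1].copy(); cv2.imwrite(f"pics/{fn}_raw.png",im); np.save(f"pics/{fn}_P.npy",np.vstack([P[0],P[1]]))
    view(fn,crop,scale)
def view(fn,crop=None,scale=1):
    im=cv2.imread(f"pics/{fn}_raw.png")
    if crop: x0,y0,x1,y1=crop; im=im[y0:y1,x0:x1]
    cv2.imwrite(f"pics/{fn}.png",cv2.resize(im,None,fx=scale,fy=scale,interpolation=cv2.INTER_CUBIC))
def camf(name,fn):
    a=np.load(f"pics/{fn}_P.npy"); return cam(name,(a[:3],a[3]))
def go(x,y,z,yaw=None,P=None):
    """tool down, tool x axis heading yaw (world). prints total deltas in tool axes/units"""
    Rt,p=P if P else pose()
    d=Rt.T@(np.array([x,y,z])-p)/0.025
    cur=np.arctan2(Rt[1,0],Rt[0,0])
    print("pos",p.round(4),"yaw",round(cur,4),"tilt",np.degrees(np.arccos(-Rt[2,2])).round(2))
    print("shift units",d.round(2), "in mm",(d*25).round(1))
    if yaw is not None:
        Rg=np.array([[np.cos(yaw),np.sin(yaw),0],[np.sin(yaw),-np.cos(yaw),0],[0,0,-1]])
        print("turn units",(R.from_matrix(Rt.T@Rg).as_rotvec()/0.1).round(2))
E
cp pics/top0.png pics/t0_raw.png
python3 - <<'E'
from h import *
C=cam("top")
for n,uv,z in [("relA",(336,257),.04),("relB",(379,236),.04),("box",(217,209),.06),("lock",(255,203),.085),("stand",(311,185),.04),("cover",(132,248),.026),("bush",(349,163),.045),("can",(270,148),.13),("red",(309,216),.02),("carton",(139,158),.07)]: print(n,pix(uv,z,C).round(3))
view("t0",(90,90,290,290),3)
import shutil;shutil.copy("pics/t0_raw.png","pics/t1_raw.png");view("t1",(230,120,430,280),4)
go(.5,-.2,.3)
E
```

```text
relA [ 0.441 -0.306  0.04 ]
relB [ 0.502 -0.436  0.04 ]
box [0.581 0.043 0.06 ]
lock [ 0.596 -0.068  0.085]
stand [ 0.655 -0.235  0.04 ]
cover [0.466 0.301 0.026]
bush [ 0.721 -0.35   0.045]
can [ 0.748 -0.11   0.13 ]
red [ 0.564 -0.23   0.02 ]
carton [0.731 0.276 0.07 ]
pos [0.2636 0.5938 0.2308] yaw 2.7238 tilt 0.06
shift units [-21.53 -25.19  -2.74] in mm [-538.2 -629.7  -68.6]
```

View pics/t0.png

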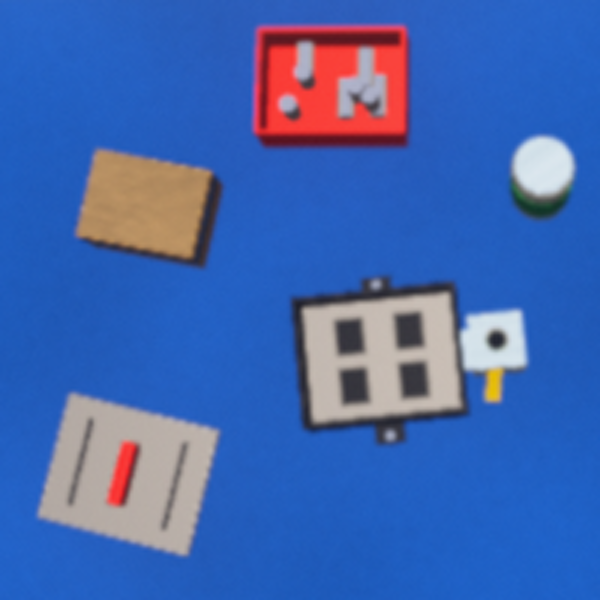

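View pics/t1.png

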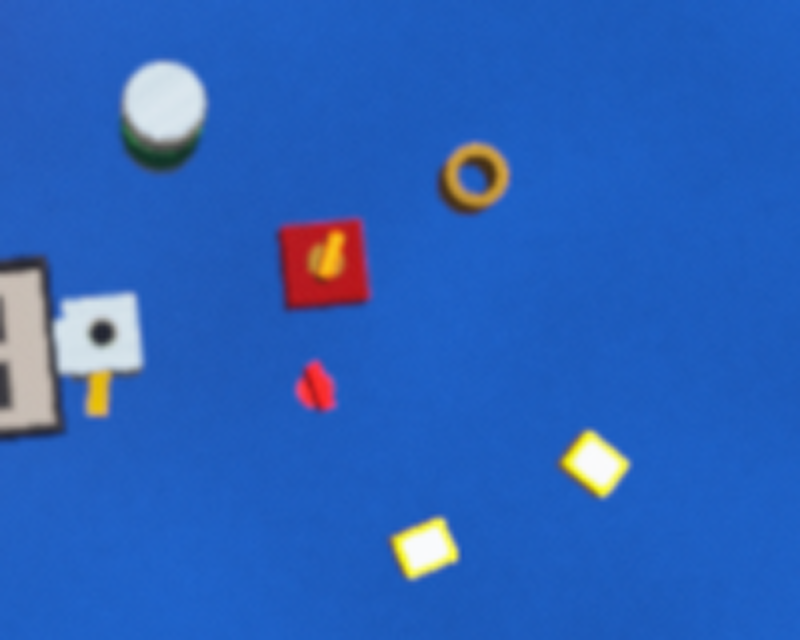

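```bash
cat >> h.py <<'E'
def go2(x,y,z,yaw):
    """turn first, then shift in the new frame"""
    Rt,p=pose()
    Rg=np.array([[np.cos(yaw),np.sin(yaw),0],[np.sin(yaw),-np.cos(yaw),0],[0,0,-1]])
    d=Rg.T@(np.array([x,y,z])-p)/0.025
    s=r.get_state()
    print("t",round(s["time_s"],1),"pos",p.round(4),"q6",s["qpos"][5].round(2),"gap",round(s["finger_gap"],3),"F",np.round(s["wrist_force"],1),"yaw",round(np.arctan2(Rt[1,0],Rt[0,0]),4))
    print("turn units",(R.from_matrix(Rt.T@Rg).as_rotvec()/0.1).round(2),"then shift units",d.round(2))
E
python3 -c "
from h import *
go2(.545,.04,.25,3.24)"
```

```text
t 0.1 pos [0.2636 0.5938 0.2308] q6 -0.05 gap 1.002 F [0.8 0.1 0.3] yaw 2.7238
turn units [-0.01 -0.   -5.16] then shift units [ -9.03 -23.15  -0.77]
```

carry_out --pt "0 0 0 0 0 -1 1" --pt "0 0 0 0 0 -1 1" --pt "0 0 0 0 0 -1 1" --pt "0 0 0 0 0 -1 1" --pt "0 0 0 0 0 -1 1" --pt "0 0 0 0 0 -0.16 1" --pt "-0.38 -0.96 -0.03 0 0 0 1" --pt "-0.38 -0.96 -0.03 0 0 0 1" --pt "-0.38 -0.96 -0.03 0 0 0 1" --pt "-0.38 -0.96 -0.03 0 0 0 1" --pt "-0.38 -0.96 -0.03 0 0 0 1" --pt "-0.38 -0.96 -0.03 0 0 0 1" --pt "-0.38 -0.96 -0.03 0 0 0 1" --pt "-0.38 -0.96 -0.03 0 0 0 1" --pt "-0.38 -0.96 -0.03 0 0 0 1" --pt "-0.38 -0.96 -0.03 0 0 0 1" --pt "-0.38 -0.96 -0.03 0 0 0 1" --pt "-0.38 -0.96 -0.03 0 0 0 1" --pt "-0.38 -0.96 -0.03 0 0 0 1" --pt "-0.38 -0.96 -0.03 0 0 0 1"

```text
time_s: 2.15
eef_pos: [0.4294, 0.2717, 0.2418]
ee_rot: [-0.15, 3.138, -0.0]
wrist_force: [0.2, 0.7, -0.8]
finger_gap: 0.998
```

carry_out --pt "-0.38 -0.96 -0.03 0 0 0 1" --pt "-0.38 -0.96 -0.03 0 0 0 1" --pt "-0.38 -0.96 -0.03 0 0 0 1" --pt "-0.38 -0.96 -0.03 0 0 0 1" --pt "-0.38 -0.96 -0.03 0 0 0 1" --pt "-0.38 -0.96 -0.03 0 0 0 1" --pt "-0.38 -0.96 -0.03 0 0 0 1" --pt "-0.38 -0.96 -0.03 0 0 0 1" --pt "-0.38 -0.96 -0.03 0 0 0 1" --pt "-0.38 -0.96 -0.03 0 0 0 1" --pt "0 0 0 0 0 0 1" --pt "0 0 0 0 0 0 1"

```text
time_s: 3.35
eef_pos: [0.5469, 0.043, 0.2491]
ee_rot: [0.149, -3.137, -0.0]
wrist_force: [-0.4, -0.3, 0.7]
finger_gap: 1.003
```

```bash
python3 -c "
from h import *
go2(.545,.04,.25,3.24)
snap('wrist','w1',None,1.5)"
```

```text
t 3.4 pos [0.5469 0.043  0.2491] q6 -1.64 gap 1.003 F [-0.4 -0.3  0.7] yaw -3.0464
turn units [ 0.   -0.01 -0.03] then shift units [ 0.09 -0.11 -0.04]
```

View pics/w1.png

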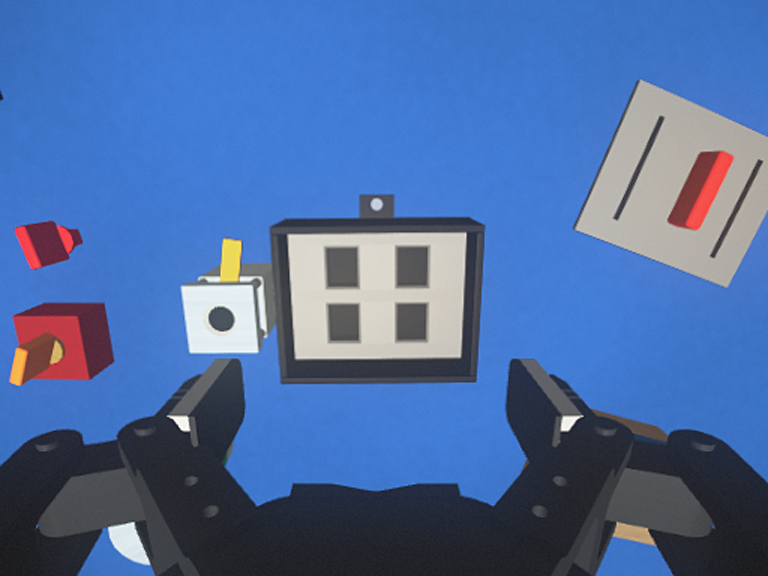

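The wrist view shows the box with 4 empty sockets centred at 1.5× pixels (342,266), (412,266), (344,323) and (411,322). The lock hole is at (221,319). The stand and key are at left and the cover at upper right. I'll crop for accuracy.

```bash
python3 -c "
from h import *
import shutil
for n,c,s in (('w1a',(110,120,340,270),3.4),('w1b',(370,40,512,200),3.6)):
    shutil.copy('pics/w1_raw.png',f'pics/{n}_raw.png');view(n,c,s)"
```

```text
(no output)
```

View pics/w1a.png

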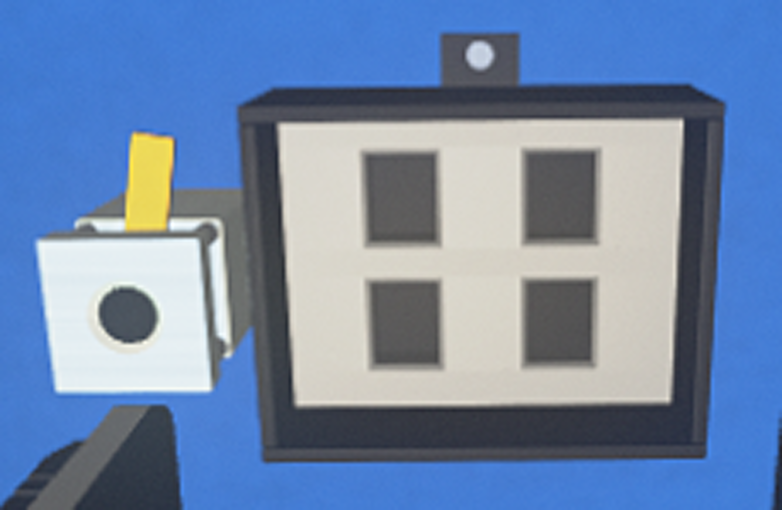

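View pics/w1b.png

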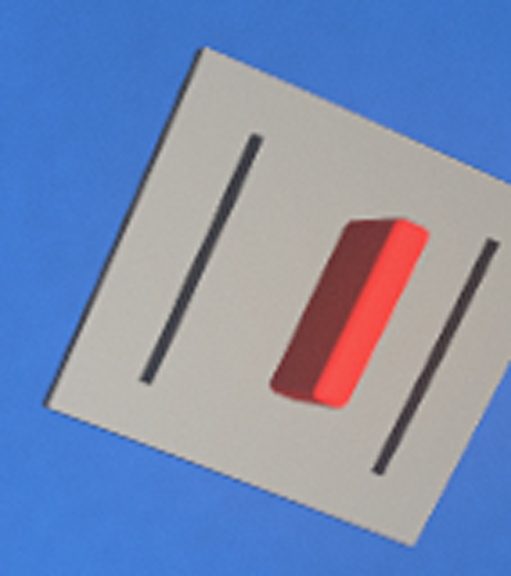

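```bash
cat > fit.py <<'E'
from h import *
from scipy.optimize import least_squares
def fit(obs,C,x0,free_z=False):
    def f(p):
        c,s=np.cos(p[2]),np.sin(p[2]);e=[]
        for (lx,ly,z),uv in obs: e.extend(proj([p[0]+c*lx-s*ly,p[1]+s*lx+c*ly,z],C)-uv)
        return e
    q=least_squares(f,x0,loss="soft_l1"); print(q.x.round(4),"res",np.round(f(q.x),1).reshape(-1,2).tolist()); return q.x
E
python3 - <<'E'
from fit import *
C=camf("wrist","w1")
def u(p,s=3.4,o=(110,120)): return (np.array(p)+.5)/s-.5+o
b=[]
for sx,sy,(x0,y0,x1,y1) in ((-25,-30,(362,149,440,245)),(-25,30,(523,149,600,245)),(25,-30,(368,279,442,370)),(25,30,(523,278,597,368))):
    b.append(((sx/1e3,sy/1e3,.022),u(((x0+x1)/2,(y0+y1)/2))))
b2=b+[((.065,-.081,.06),u((265,460))),((.065,.081,.06),u((706,456))),((-.065,-.081,.06),u((238,108))),((-.065,.081,.06),u((725,103)))]
print("sockets");fit(b,C,[.58,.04,.1])
print("all");fit(b2,C,[.58,.04,.1]);print("lock",pix(u((128,316)),.085,C))
p=fit(b2+[((0,-.116,.085),u((128,316)))],C,[.58,.04,.1])
def v(p): return u(p,3.6,(370,40))
# cover plate top z .012: corners ; rib top ends
print("cover corners",[pix(v(q),.012,C).round(4) for q in ((204,47),(46,404),(414,546))])
print("rib top",[pix(v(q),.040,C).round(4) for q in ((415,225),(329,402))])
E
```

```text
sockets
[0.5828 0.0486 0.1026] res [[0.2, 0.2], [-0.0, -0.1], [0.0, -0.1], [-0.2, -0.0]]
all
[0.5829 0.0488 0.106 ] res [[0.2, 0.4], [0.0, -0.1], [0.2, 0.0], [0.0, -0.0], [-0.9, 1.2], [0.4, 1.0], [-0.7, -0.9], [0.5, -0.9]]
lock [ 0.59464193 -0.0655712   0.085     ]
[0.5829 0.0489 0.105 ] res [[0.3, 0.3], [0.1, -0.1], [0.3, -0.0], [0.1, -0.0], [-0.8, 1.1], [0.4, 1.0], [-0.5, -1.0], [0.7, -0.9], [-0.8, 0.2]]
cover corners [array([0.3852, 0.2429, 0.012 ]), array([0.5097, 0.2123, 0.012 ]), array([0.5477, 0.368 , 0.012 ])]
rib top [array([0.4364, 0.3119, 0.04  ]), array([0.4966, 0.2975, 0.04  ])]
```

carry_out --pt "0.2 -0.96 0.1 0 0 0 1" --pt "0.2 -0.96 0.1 0 0 0 1" --pt "0.2 -0.96 0.1 0 0 0 1" --pt "0.2 -0.96 0.1 0 0 0 1" --pt "0.2 -0.96 0.1 0 0 0 1" --pt "0.2 -0.96 0.1 0 0 0 1" --pt "0.2 -0.96 0.1 0 0 0 1" --pt "0.2 -0.96 0.1 0 0 0 1" --pt "0.2 -0.96 0.1 0 0 0 1" --pt "0.2 -0.96 0.1 0 0 0 1" --pt "0.2 -0.96 0.1 0 0 0 1" --pt "0.2 -0.96 0.1 0 0 0 1" --pt "0.2 -0.96 0.1 0 0 0 1" --pt "0.2 -0.96 0.1 0 0 0 1" --pt "0.2 -0.96 0.1 0 0 0 1" --pt "0.2 -0.96 0.1 0 0 0 1" --pt "0.2 -0.96 0.1 0 0 0 1" --pt "0 0 0 0 0 0 1" --pt "0 0 0 0 0 0 1"

```text
time_s: 5.3
eef_pos: [0.5025, -0.3702, 0.2066]
ee_rot: [0.153, -3.137, -0.001]
wrist_force: [0.2, -0.5, 0.6]
finger_gap: 0.999
```

```bash
python3 -c "
from h import *
go2(.5,-.37,.21,3.24)
snap('wrist','w2',None,1.5)"
```

```text
t 5.3 pos [ 0.5025 -0.3702  0.2066] q6 -2.35 gap 0.999 F [ 0.2 -0.5  0.6] yaw -3.044
turn units [ 0.01 -0.   -0.01] then shift units [ 0.1   0.02 -0.14]
```

View pics/w2.png

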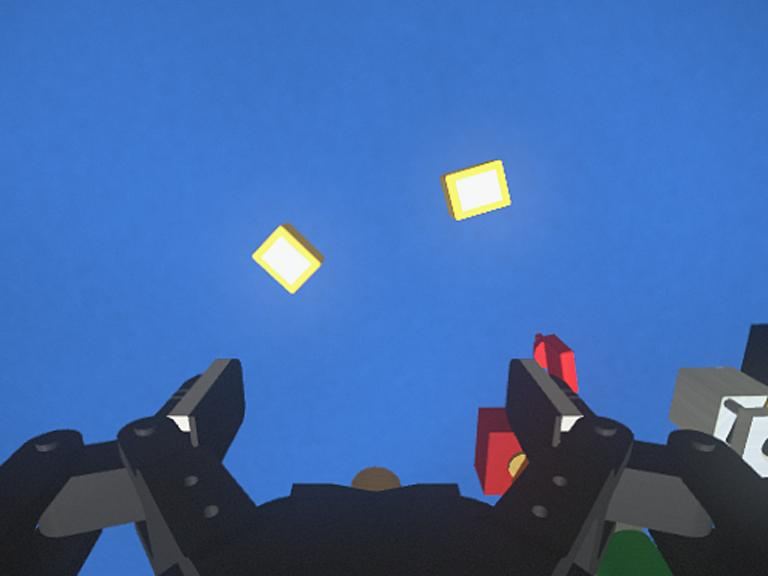

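Both relays are in view, at 1.5× pixels (287,258) and (478,190).

```bash
python3 -c "
from h import *
view('w2',(160,95,350,205),4)"
```

```text
(no output)
```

View pics/w2.png

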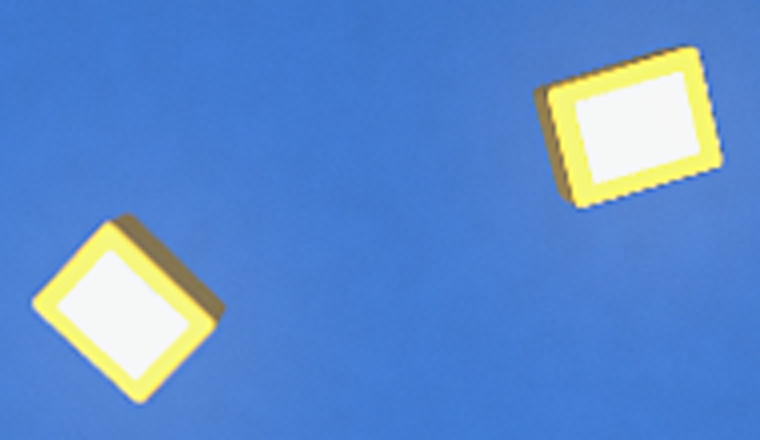

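```bash
python3 - <<'E'
from h import *
C=camf("wrist","w2")
u=lambda p:(np.array(p)+.5)/4-.5+np.array((160,95))
for n,cs in (("A",[(547,90),(697,46),(723,163),(578,208)]),("B",[(108,220),(216,322),(140,404),(31,303)])):
    P=np.array([pix(u(c),.04,C) for c in cs]);print(n,P.mean(0).round(4))
    for i in range(4):
        d=P[(i+1)%4]-P[i];print(round(np.hypot(*d[:2]),4),round(np.arctan2(d[1],d[0]),3))
E
```

```text
A [ 0.441  -0.3051  0.04  ]
0.0393 1.954
0.0304 0.389
0.039 -1.167
0.0312 -2.744
B [ 0.5022 -0.4334  0.04  ]
0.0386 0.888
0.0311 -0.66
0.0393 -2.26
0.0309 2.457
```

```bash
python3 -c "
from h import *
go2(.441,-.3051,.09,1.965)"
```

```text
t 5.3 pos [ 0.5026 -0.3699  0.2067] q6 -2.35 gap 0.998 F [ 0.3 -0.7 -0.8] yaw -3.0434
turn units [ 0.000e+00 -1.000e-02  1.275e+01] then shift units [ 3.34 -1.28  4.67]
```

carry_out --pt "0 0 0.36 0 0 1 1" --pt "0 0 0.36 0 0 1 1" --pt "0 0 0.36 0 0 1 1" --pt "0 0 0.36 0 0 1 1" --pt "0 0 0.36 0 0 1 1" --pt "0 0 0.36 0 0 1 1" --pt "0 0 0.36 0 0 1 1" --pt "0 0 0.36 0 0 1 1" --pt "0 0 0.36 0 0 1 1" --pt "0 0 0.36 0 0 1 1" --pt "0 0 0.36 0 0 1 1" --pt "0 0 0.36 0 0 1 1" --pt "0 0 0.36 0 0 0.75 1" --pt "0.84 -0.32 0 0 0 0 1" --pt "0.84 -0.32 0 0 0 0 1" --pt "0.84 -0.32 0 0 0 0 1" --pt "0.84 -0.32 0 0 0 0 1" --pt "0 0 0 0 0 0 1" --pt "0 0 0 0 0 0 1"

```text
time_s: 7.25
eef_pos: [0.4413, -0.3051, 0.0903]
ee_rot: [1.742, 2.614, 0.0]
wrist_force: [0.4, -0.3, -0.0]
finger_gap: 0.997
```

```bash
python3 -c "
from h import *
go2(.441,-.3051,.013,1.965)
snap('wrist','w3',None,1.5)"
```

```text
t 7.2 pos [ 0.4413 -0.3051  0.0903] q6 -1.06 gap 0.997 F [ 0.4 -0.3 -0. ] yaw 1.9658
turn units [0.   0.01 0.01] then shift units [ 0.   -0.01  3.09]
```

View pics/w3.png

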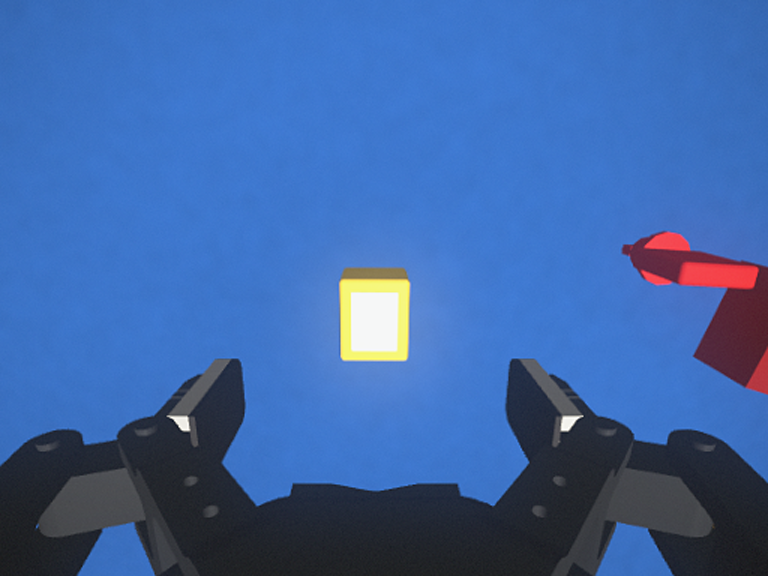

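The relay is centred between the jaws, at (374,319). Next I descend and grip.

carry_out --pt "0 0 0.77 0 0 0 1" --pt "0 0 0.77 0 0 0 1" --pt "0 0 0.77 0 0 0 1" --pt "0 0 0.77 0 0 0 1" --pt "0 0 0 0 0 0 1" --pt "0 0 0 0 0 0 0" --pt "0 0 0 0 0 0 0" --pt "0 0 0 0 0 0 0" --pt "0 0 0 0 0 0 0" --pt "0 0 0 0 0 0 0" --pt "0 0 0 0 0 0 0" --pt "0 0 0 0 0 0 0" --pt "0 0 0 0 0 0 0" --force 50

```text
time_s: 8.6
eef_pos: [0.4412, -0.3062, 0.0138]
ee_rot: [1.743, 2.612, -0.0]
wrist_force: [-0.3, 0.8, 10.4]
finger_gap: 0.364
```

```bash
python3 -c "
from h import *
import numpy as np
c,s=np.cos(.105),np.sin(.105)
for lx in(-.025,.025):
  for ly in (-.03,.03): print(lx,ly,.5829+c*lx-s*ly,.0488+s*lx+c*ly)
go2(.5545,.0760,.10,3.247)"
```

```text
-0.025 -0.03 0.5611819009961541 0.016345043896823022
-0.025 0.03 0.554893470866421 0.07601459766173287
0.025 -0.03 0.6109065291335789 0.02158540233826714
0.025 0.03 0.6046180990038459 0.08125495610317698
t 8.6 pos [ 0.4412 -0.3062  0.0138] q6 -1.06 gap 0.364 F [-0.3  0.8 10.4] yaw 1.9648
turn units [ -0.     0.02 -12.82] then shift units [-6.12 14.73 -3.45]
```

carry_out --pt "0 0 -0.5 0 0 0 0" --pt "0 0 -0.5 0 0 0 0" --pt "0 0 -0.3 0 0 -1 0" --pt "0 0 -0.3 0 0 -1 0" --pt "0 0 -0.3 0 0 -1 0" --pt "0 0 -0.3 0 0 -1 0" --pt "0 0 -0.3 0 0 -1 0" --pt "0 0 -0.3 0 0 -1 0" --pt "0 0 -0.3 0 0 -1 0" --pt "0 0 -0.3 0 0 -1 0" --pt "0 0 -0.3 0 0 -1 0" --pt "0 0 -0.3 0 0 -1 0" --pt "0 0 -0.3 0 0 -1 0" --pt "0 0 -0.3 0 0 -1 0" --pt "0 0 -0.3 0 0 -0.82 0"

```text
time_s: 10.1
eef_pos: [0.4408, -0.3059, 0.1369]
ee_rot: [-0.171, 3.136, -0.001]
wrist_force: [-0.0, -0.8, -0.7]
finger_gap: 0.363
```

carry_out --pt "-0.4 0.9 0 0 0 0 0" --pt "-0.4 0.9 0 0 0 0 0" --pt "-0.4 0.9 0 0 0 0 0" --pt "-0.4 0.9 0 0 0 0 0" --pt "-0.4 0.9 0 0 0 0 0" --pt "-0.4 0.9 0 0 0 0 0" --pt "-0.4 0.9 0 0 0 0 0" --pt "-0.4 0.9 0 0 0 0 0" --pt "-0.4 0.9 0 0 0 0 0" --pt "-0.4 0.9 0 0 0 0 0" --pt "-0.4 0.9 0 0 0 0 0" --pt "-0.4 0.9 0 0 0 0 0" --pt "-0.4 0.9 0 0 0 0 0" --pt "-0.4 0.9 0 0 0 0 0" --pt "-0.4 0.9 0 0 0 0 0" --pt "-0.1 0.9 0 0 0 0 0" --pt "0 0.35 0 0 0 0 0" --pt "0 0 0 0 0 0 0" --pt "0 0 0 0 0 0 0"

```text
time_s: 12.0
eef_pos: [0.5535, 0.0764, 0.1358]
ee_rot: [-0.166, 3.137, -0.0]
wrist_force: [-0.4, -0.2, -0.6]
finger_gap: 0.363
```

```bash
python3 -c "
from h import *
go2(.5549,.0760,.05,3.247)
snap('wrist','w4',None,1.5)"
```

```text
t 12.0 pos [0.5535 0.0764 0.1358] q6 -1.59 gap 0.363 F [-0.4 -0.2 -0.6] yaw -3.0361
turn units [-0.  0.  0.] then shift units [-0.05 -0.02  3.43]
```

View pics/w4.png

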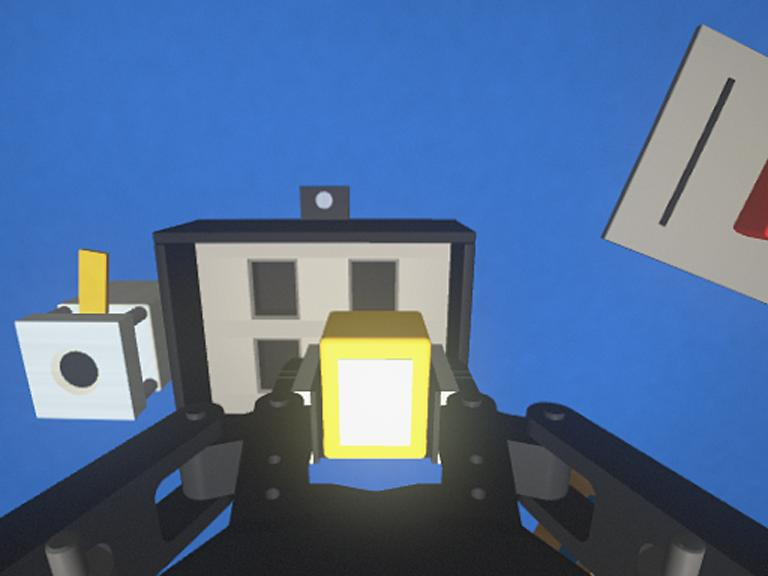

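```bash
python3 -c "
from h import *
view('w4',(150,150,330,320),4.4)"
```

```text
(no output)
```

View pics/w4.png

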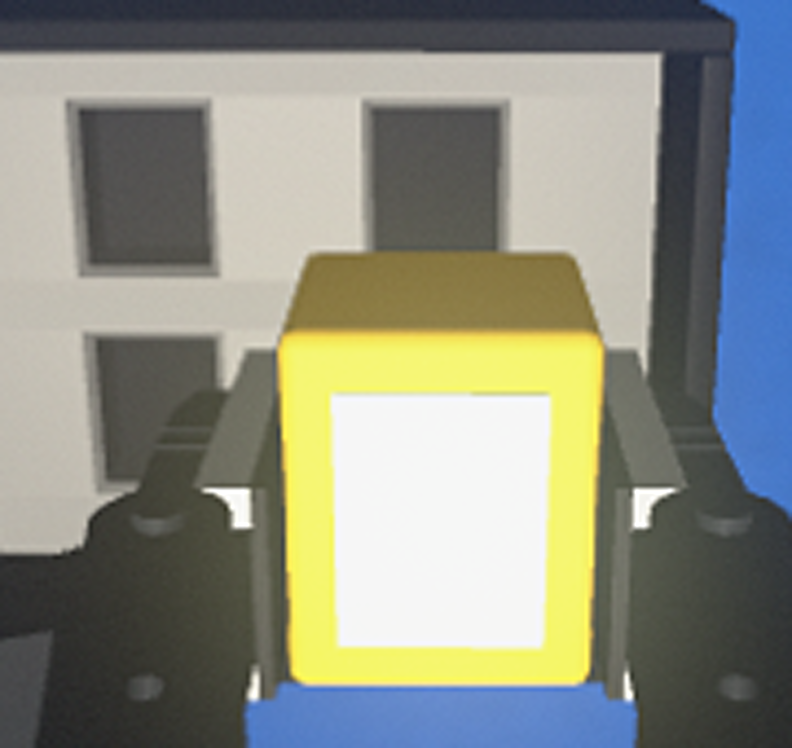

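```bash
python3 - <<'E'
from fit import *
C=camf("wrist","w4")
u=lambda p:(np.array(p)+.5)/4.4-.5+np.array((150,150))
print([pix(u(p),.022,C).round(4) for p in ((66,101),(210,101),(219,275),(78,275))])
o=[]
for cx,cy,cs in ((-25,-30,{(-1,-1):(66,101),(-1,1):(210,101),(1,1):(219,275),(1,-1):(78,275)}),(-25,30,{(-1,-1):(362,101),(-1,1):(510,101)}),(25,-30,{(-1,-1):(84,334),(-1,1):(219,334)})):
    for (a,b),p in cs.items(): o.append((((cx+17*a)/1e3,(cy+13*b)/1e3,.022),u(p)))
b=fit(o,C,[.58,.05,.1])
Rt,p=np.load("pics/w4_P.npy")[:3],np.load("pics/w4_P.npy")[3]
P=[pix(u(q),p[2]+.0262,C) for q in ((280,332),(602,332),(592,686),(289,684))]
for q in P: print("relay top corner in tool mm",(Rt.T@(q-p)*1e3).round(1))
m=np.mean(P,0);print(m)
E
```

```text
[array([ 5.446e-01, -3.000e-04,  2.200e-02]), array([0.5416, 0.0286, 0.022 ]), array([0.5781, 0.0326, 0.022 ]), array([0.5813, 0.0033, 0.022 ])]
[0.582  0.0484 0.1091] res [[1.6, 0.5], [-1.9, 0.3], [-2.0, -2.5], [1.7, -2.5], [2.1, 0.1], [-2.0, 0.0], [1.7, 0.5], [-1.2, 0.5]]
relay top corner in tool mm [ 21.3 -15.4 -26.2]
relay top corner in tool mm [ 21.3  15.3 -26.2]
relay top corner in tool mm [-18.   15.6 -26.2]
relay top corner in tool mm [-17.7 -15.8 -26.2]
[0.55180833 0.07610719 0.16201109]
```

carry_out --pt "-0.1 0 0.75 0 0 0 0" --pt "0 0 0.75 0 0 0 0" --pt "0 0 0.75 0 0 0 0" --pt "0 0 0.75 0 0 0 0" --pt "0 0 0.75 0 0 0 0" --pt "0 0 0 0 0 0 0" --pt "0 0 0 0 0 0 0"

```text
time_s: 12.75
eef_pos: [0.5561, 0.0764, 0.0418]
ee_rot: [0.164, -3.137, 0.0]
wrist_force: [-0.3, 0.2, -1.1]
finger_gap: 0.364
```

```bash
python3 -c "
from h import *
go2(.5549,.0760,.024,3.247)
snap('wrist','w5',(150,100,330,280),4.2)"
```

```text
t 12.8 pos [0.5561 0.0764 0.0418] q6 -1.59 gap 0.364 F [-0.3  0.2 -1.1] yaw -3.0373
turn units [-0.   -0.01 -0.01] then shift units [ 0.05 -0.01  0.71]
```

View pics/w5.png

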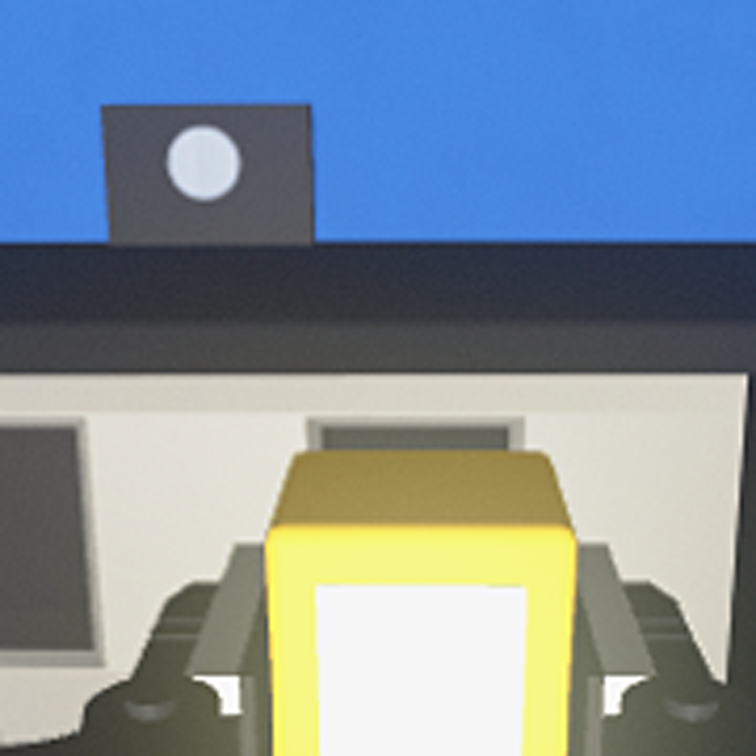

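```bash
python3 - <<'E'
from h import *
C=camf("wrist","w5");a=np.load("pics/w5_P.npy");Rt,p=a[:3],a[3]
u=lambda q:(np.array(q)+.5)/4.2-.5+np.array((150,100))
for q,z in (((307,419),.022),((524,419),.022),((320,428),.022),((510,428),.022),((297,453),p[2]-.0018),((546,453),p[2]-.0018),((266,528),p[2]+.0262),((574,528),p[2]+.0262)): print((Rt.T@(pix(u(q),z,C)-p)*1e3).round(1))
E
```

```text
[ 19.3 -15.5  19.8]
[19.3 14.  19.8]
[ 18.  -13.8  19.8]
[18.  12.1 19.8]
[ 20.1 -15.1   1.8]
[20.1 15.2  1.8]
[ 21.2 -15.5 -26.2]
[ 21.2  15.2 -26.2]
```

carry_out --pt "0 -0.03 0.15 0 0 0 0" --pt "0 0 0.15 0 0 0 0" --pt "0 0 0.15 0 0 0 0" --pt "0 0 0.15 0 0 0 0" --pt "0 0 0.15 0 0 0 0" --pt "0 0 0 0 0 0 0" --pt "0 0 0 0 0 0 0"

```text
time_s: 13.5
eef_pos: [0.5564, 0.0764, 0.0232]
ee_rot: [-0.165, 3.137, 0.0]
wrist_force: [-2.2, -1.0, 13.8]
finger_gap: 0.366
```

carry_out --pt "0 0 0.04 0 0 0 0" --pt "0 0 0 0 0 0 0"

```text
time_s: 13.7
eef_pos: [0.5565, 0.0764, 0.0232]
ee_rot: [-0.165, 3.136, 0.0]
wrist_force: [-8.7, -1.1, 35.5]
finger_gap: 0.364
```

carry_out --pt "0 0 -0.06 0 0 0 0" --pt "0 0 0 0 0 0 0.55" --pt "0 0 0 0 0 0 0.55" --pt "0 0 0 0 0 0 0.55" --pt "0 0 -0.5 0 0 0 0.55" --pt "0 0 -0.8 0 0 0 0.55" --pt "0 0 -1 0 0 0 0.55" --pt "0 0 -1 0 0 0 1" --pt "0 0 -1 0 0 0 1" --pt "0 0 -0.5 0 0 0 1" --pt "0 0 0 0 0 0 1" --pt "0 0 0 0 0 0 1"

```text
time_s: 14.9
eef_pos: [0.556, 0.0764, 0.143]
ee_rot: [0.165, -3.137, -0.0]
wrist_force: [0.0, -0.4, -0.5]
finger_gap: 1.001
```

```bash
python3 -c "
from h import *
go2(.5022,-.4334,.14,.885)
snap('wrist','w6',None,1.5)
snap('top','t6',(230,160,430,280),4)"
```

```text
t 14.9 pos [0.556  0.0764 0.143 ] q6 -1.59 gap 1.001 F [ 0.  -0.4 -0.5] yaw -3.0364
turn units [-0.   -0.   23.62] then shift units [-17.14  11.25   0.12]
```

View pics/w6.png

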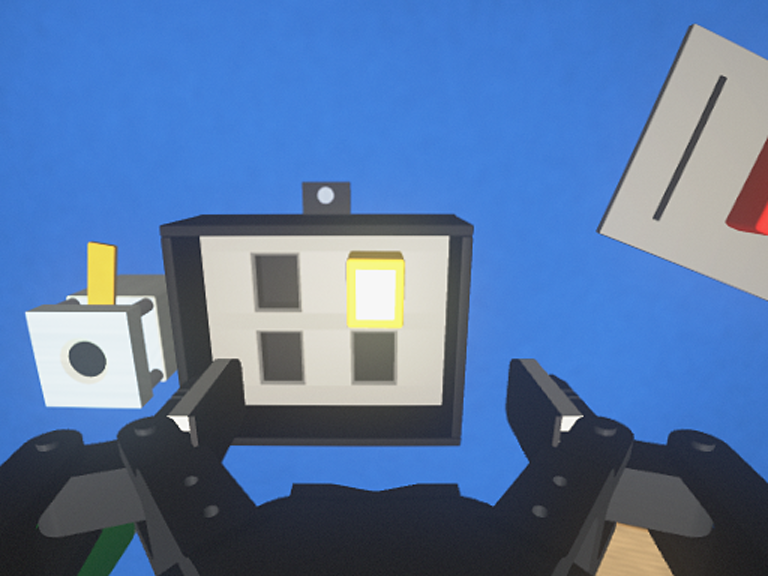

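View pics/t6.png

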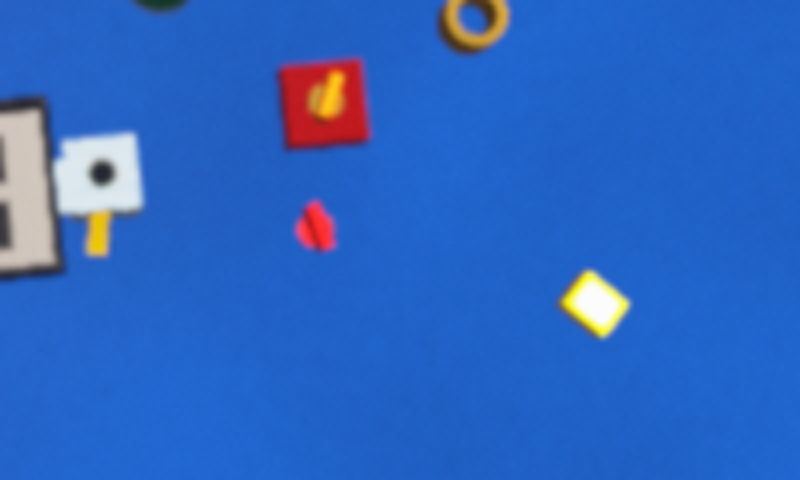

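carry_out --pt "0 0 0 0 0 1 1" --pt "0 0 0 0 0 1 1" --pt "0 0 0 0 0 1 1" --pt "0 0 0 0 0 1 1" --pt "0 0 0 0 0 1 1" --pt "0 0 0 0 0 1 1" --pt "0 0 0 0 0 1 1" --pt "0 0 0 0 0 1 1" --pt "0 0 0 0 0 1 1" --pt "0 0 0 0 0 1 1" --pt "0 0 0 0 0 1 1" --pt "0 0 0 0 0 1 1" --pt "0 0 0 0 0 1 1" --pt "0 0 0 0 0 1 1" --pt "0 0 0 0 0 1 1" --pt "0 0 0 0 0 1 1" --pt "0 0 0 0 0 1 1" --pt "0 0 0 0 0 1 1" --pt "0 0 0 0 0 1 1" --pt "0 0 0 0 0 1 1"

```text
time_s: 17.0
eef_pos: [0.5555, 0.0763, 0.142]
ee_rot: [-2.554, -1.828, 0.003]
wrist_force: [-0.6, -0.2, 0.6]
finger_gap: 0.996
```

carry_out --pt "0 0 0 0 0 1 1" --pt "0 0 0 0 0 1 1" --pt "0 0 0 0 0 1 1" --pt "0 0 0 0 0 0.62 1" --pt "-1 0.66 0 0 0 0 1" --pt "-1 0.66 0 0 0 0 1" --pt "-1 0.66 0 0 0 0 1" --pt "-1 0.66 0 0 0 0 1" --pt "-1 0.66 0 0 0 0 1" --pt "-1 0.66 0 0 0 0 1" --pt "-1 0.66 0 0 0 0 1" --pt "-1 0.66 0 0 0 0 1" --pt "-1 0.66 0 0 0 0 1" --pt "-1 0.66 0 0 0 0 1" --pt "-1 0.66 0 0 0 0 1" --pt "-1 0.66 0 0 0 0 1" --pt "-1 0.66 0 0 0 0 1" --pt "-1 0.66 0 0 0 0 1" --pt "-1 0.66 0 0 0 0 1" --pt "-1 0.66 0 0 0 0 1"

```text
time_s: 19.0
eef_pos: [0.5063, -0.4012, 0.1418]
ee_rot: [-2.837, -1.344, 0.001]
wrist_force: [1.0, -0.0, 0.1]
finger_gap: 0.999
```

carry_out --pt "-1 0.66 0 0 0 0 1" --pt "0 0 1 0 0 0 1" --pt "0 0 1 0 0 0 1" --pt "0 0 0 0 0 0 1" --pt "0 0 0 0 0 0 1"

```text
time_s: 19.5
eef_pos: [0.5036, -0.4297, 0.0925]
ee_rot: [-2.837, -1.344, 0.001]
wrist_force: [0.5, 0.3, 0.9]
finger_gap: 1.003
```

```bash
python3 -c "
from h import *
go2(.5022,-.4334,.014,.885)
snap('wrist','w7',None,1.5)"
```

```text
t 19.5 pos [ 0.5036 -0.4297  0.0925] q6 -0.07 gap 1.003 F [0.5 0.3 0.9] yaw 0.8849
turn units [-0.02 -0.   -0.  ] then shift units [-0.15  0.05  3.14]
```

View pics/w7.png

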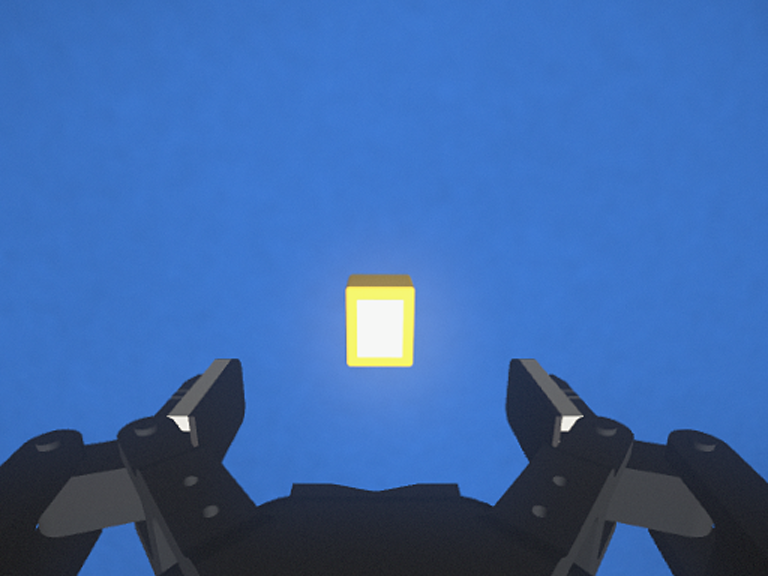

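carry_out --pt "-0.06 0.08 0.6 0 0 0 1" --pt "0 0 0.84 0 0 0 1" --pt "0 0 0.85 0 0 0 1" --pt "0 0 0.85 0 0 0 1" --pt "0 0 0 0 0 0 1" --pt "0 0 0 0 0 0 0" --pt "0 0 0 0 0 0 0" --pt "0 0 0 0 0 0 0" --pt "0 0 0 0 0 0 0" --pt "0 0 0 0 0 0 0" --pt "0 0 0 0 0 0 0" --pt "0 0 0 0 0 0 0"

```text
time_s: 20.75
eef_pos: [0.5051, -0.433, 0.016]
ee_rot: [2.838, 1.344, 0.001]
wrist_force: [-1.4, 1.4, 7.4]
finger_gap: 0.365
```

carry_out --pt "0 0 -0.5 0 0 0 0" --pt "0 0 -0.6 0 0 0 0" --pt "0 0 -0.6 0 0 1 0" --pt "0 0 -0.6 0 0 1 0" --pt "0 0 -0.6 0 0 1 0" --pt "0 0 -0.6 0 0 1 0" --pt "0 0 -0.6 0 0 1 0" --pt "0 0 -0.4 0 0 1 0" --pt "0 0 -0.4 0 0 1 0" --pt "0 0 0 0 0 0.8 0" --pt "0 0 0 0 0 0 0"

```text
time_s: 21.85
eef_pos: [0.505, -0.4329, 0.1391]
ee_rot: [3.136, 0.162, 0.002]
wrist_force: [0.2, 0.1, -0.4]
finger_gap: 0.363
```

```bash
python3 -c "
from h import *
go2(.6105,.0216,.135,.107)"
```

```text
t 21.9 pos [ 0.505  -0.4329  0.1391] q6 0.71 gap 0.363 F [ 0.2  0.1 -0.4] yaw 0.1033
turn units [ 0.02 -0.01 -0.04] then shift units [  6.14 -17.63   0.17]
```

carry_out --pt "0.34 -0.98 0 0 0 0 0" --pt "0.34 -0.98 0 0 0 0 0" --pt "0.34 -0.98 0 0 0 0 0" --pt "0.34 -0.98 0 0 0 0 0" --pt "0.34 -0.98 0 0 0 0 0" --pt "0.34 -0.98 0 0 0 0 0" --pt "0.34 -0.98 0 0 0 0 0" --pt "0.34 -0.98 0 0 0 0 0" --pt "0.34 -0.98 0 0 0 0 0" --pt "0.34 -0.98 0 0 0 0 0" --pt "0.34 -0.98 0 0 0 0 0" --pt "0.34 -0.98 0 0 0 0 0" --pt "0.34 -0.98 0 0 0 0 0" --pt "0.34 -0.98 0 0 0 0 0" --pt "0.34 -0.98 0 0 0 0 0" --pt "0.34 -0.98 0 0 0 0 0" --pt "0.34 -0.98 0 0 0 0 0" --pt "0.34 -0.98 0 0 0 -0.04 0" --pt "0 0 0 0 0 0 0" --pt "0 0 0 0 0 0 0"

```text
time_s: 23.85
eef_pos: [0.6106, 0.0224, 0.1377]
ee_rot: [3.137, 0.176, 0.0]
wrist_force: [-0.6, -0.4, -0.6]
finger_gap: 0.364
```

```bash
python3 -c "
from h import *
go2(.6105,.0216,.045,.107)
snap('wrist','w8',(150,120,330,300),4.2)"
```

```text
t 23.9 pos [0.6106 0.0224 0.1377] q6 1.45 gap 0.364 F [-0.6 -0.4 -0.6] yaw 0.112
turn units [ 0.   -0.    0.05] then shift units [-0.01  0.03  3.71]
```

View pics/w8.png

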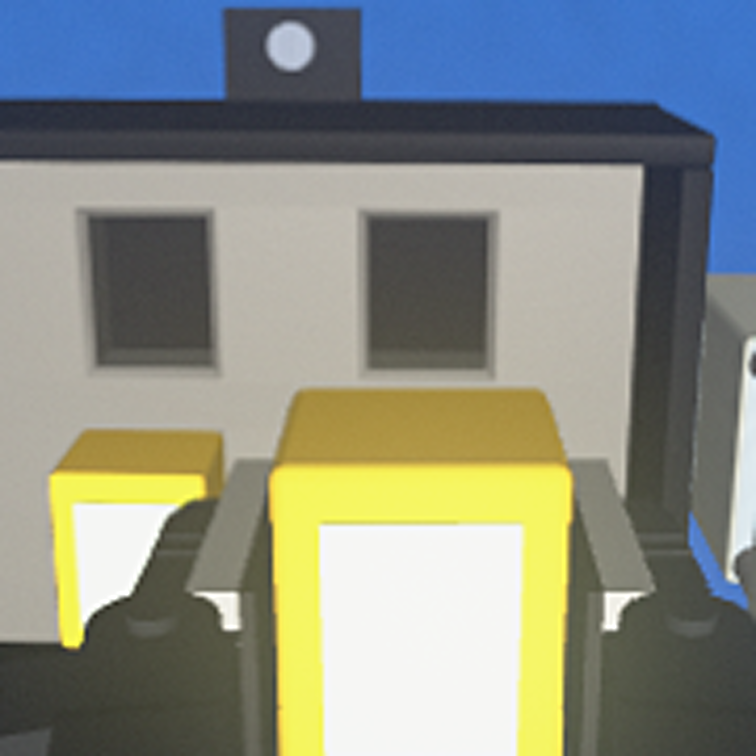

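```bash
cat > rel.py <<'E'
from h import *
def rel(fn,sc,off,pts,cam_="wrist"):
    C=camf(cam_,fn);a=np.load(f"pics/{fn}_P.npy");Rt,p=a[:3],a[3]
    for q,dz,ab in pts:
        z=dz if ab else p[2]+dz
        w=pix((np.array(q)+.5)/sc-.5+np.array(off),z,C)
        print("tool mm",(Rt.T@(w-p)*1e3).round(1),"world",w.round(4))
E
python3 - <<'E'
from rel import *
rel("w8",4.2,(150,120),[((360,211),.022,1),((497,211),.022,1),((492,378),.022,1),((361,376),.022,1),((428,293),.022,1),((296,390),-.004,0),((544,390),-.004,0),((270,466),.024,0),((571,466),.024,0)])
E
```

```text
tool mm [ 19.4 -12.7 115.7] world [0.6285 0.0372 0.022 ]
tool mm [ 19.4  16.1 115.7] world [0.6317 0.0085 0.022 ]
tool mm [-17.6  15.6 115.7] world [0.5949 0.0048 0.022 ]
tool mm [-17.1 -13.  115.7] world [0.5922 0.0333 0.022 ]
tool mm [  1.6   1.6 115.7] world [0.6124 0.0209 0.022 ]
tool mm [ 17.3 -15.4   4. ] world [0.6261 0.0396 0.1337]
tool mm [17.3 15.4  4. ] world [0.6295 0.009  0.1337]
tool mm [ 18.5 -15.3 -24. ] world [0.6273 0.0396 0.1617]
tool mm [ 18.5  15.5 -24. ] world [0.6308 0.009  0.1617]
```

carry_out --pt "0.12 0.06 0.73 0 0 0.05 0" --pt "0 0 0.73 0 0 0 0" --pt "0 0 0.73 0 0 0 0" --pt "0 0 0.73 0 0 0 0" --pt "0 0 0.73 0 0 0 0" --pt "0 0 0 0 0 0 0" --pt "0 0 0 0 0 0 0"

```text
time_s: 24.6
eef_pos: [0.6136, 0.0201, 0.0463]
ee_rot: [3.137, 0.162, -0.001]
wrist_force: [-0.7, -0.3, -0.3]
finger_gap: 0.365
```

```bash
python3 -c "
from h import *
go2(.6105,.0216,.026,.107)
snap('wrist','w9',(150,100,330,280),4.2)"
```

```text
t 24.6 pos [0.6136 0.0201 0.0463] q6 1.45 gap 0.365 F [-0.7 -0.3 -0.3] yaw 0.1034
turn units [-0.    0.01 -0.04] then shift units [-0.12 -0.07  0.81]
```

View pics/w9.png

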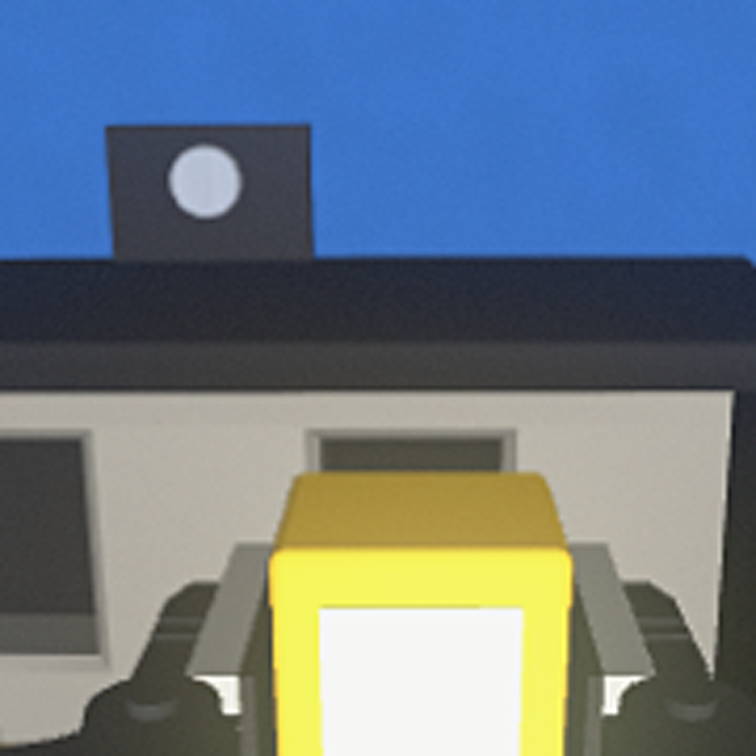

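```bash
python3 - <<'E'
from rel import *
rel("w9",4.2,(150,100),[((305,430),.022,1),((517,430),.022,1),((296,474),-.004,0),((544,474),-.004,0),((270,549),.024,0),((571,549),.024,0)])
E
```

```text
tool mm [ 16.9 -16.1  24.3] world [0.6288 0.0379 0.022 ]
tool mm [17.  13.6 24.3] world [0.6319 0.0083 0.022 ]
tool mm [ 17.3 -15.4   4. ] world [0.6293 0.0372 0.0423]
tool mm [17.3 15.4  4. ] world [0.6325 0.0065 0.0423]
tool mm [ 18.7 -15.3 -24. ] world [0.6306 0.0372 0.0703]
tool mm [ 18.7  15.5 -24. ] world [0.6338 0.0066 0.0703]
```

carry_out --pt "0 -0.05 0.17 0 0 0 0" --pt "0 0 0.17 0 0 0 0" --pt "0 0 0.17 0 0 0 0" --pt "0 0 0.17 0 0 0 0" --pt "0 0 0.17 0 0 0 0" --pt "0 0 0.02 0 0 0 0" --pt "0 0 0 0 0 0 0"

```text
time_s: 25.35
eef_pos: [0.614, 0.0222, 0.0253]
ee_rot: [-3.137, -0.163, -0.001]
wrist_force: [-6.3, 1.9, 21.0]
finger_gap: 0.364
```

carry_out --pt "0 0 0 0 0 0 0.55" --pt "0 0 0 0 0 0 0.55" --pt "0 0 0 0 0 0 0.55" --pt "0 0 -0.5 0 0 0 0.55" --pt "0 0 -0.8 0 0 0 0.55" --pt "0 0 -1 0 0 0 0.55" --pt "0 0 -1 0 0 0 1" --pt "0 0 -1 0 0 0 1" --pt "0 0 -0.5 0 0 0 1" --pt "-0.8 0 0 0 0 0 1" --pt "-0.8 0 0 0 0 0 1" --pt "0 0 0 0 0 0 1" --pt "0 0 0 0 0 0 1"

```text
time_s: 26.65
eef_pos: [0.574, 0.0179, 0.1445]
ee_rot: [3.137, 0.163, 0.0]
wrist_force: [0.5, -0.3, -0.0]
finger_gap: 1.001
```

```bash
python3 -c "
from h import *
go2(.4665,.305,.14,-.239)
snap('wrist','w10',None,1.5)
snap('top','t10',(90,140,300,280),3.6)"
```

```text
t 26.6 pos [0.574  0.0179 0.1445] q6 1.45 gap 1.001 F [ 0.5 -0.3 -0. ] yaw 0.1037
turn units [-0.   -0.    3.43] then shift units [ -6.9  -10.14   0.18]
```

View pics/w10.png

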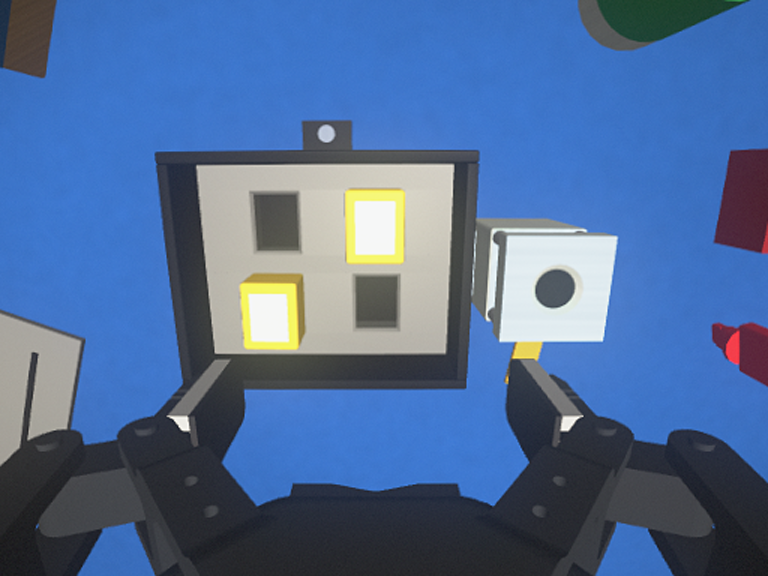

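View pics/t10.png

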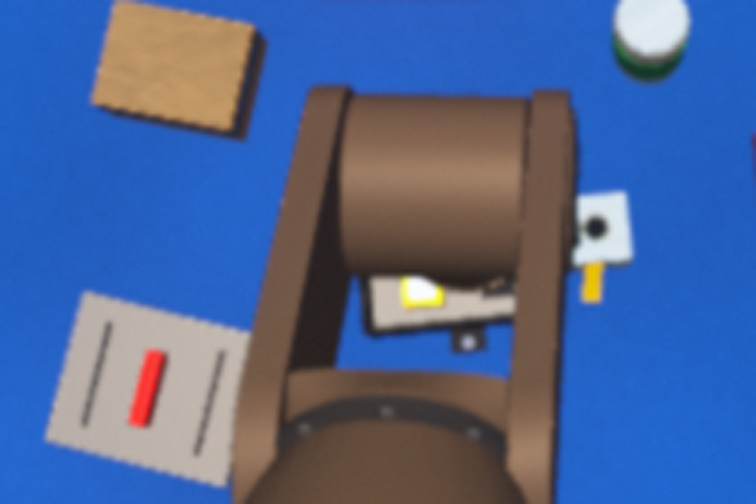

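```bash
python3 - <<'E'
from rel import *
print("lock");rel("w10",1.5,(0,0),[((556,289),.085,1)])
print("relayB corners");rel("w10",1.5,(0,0),[((346,190),.05,1),((404,189),.05,1),((402,263),.05,1),((347,262),.05,1)])
print("relayA");rel("w10",1.5,(0,0),[((241,284),.05,1),((297,284),.05,1),((298,347),.05,1),((244,349),.05,1)])
print("rim");rel("w10",1.5,(0,0),[((156,153),.06,1),((478,152),.06,1),((466,387),.06,1),((186,387),.06,1)])
print("sock");rel("w10",1.5,(0,0),[((276,222),.022,1),((377,302),.022,1)])
E
```

```text
lock
tool mm [13.5 86.1 59.5] world [ 0.5963 -0.0663  0.085 ]
relayB corners
tool mm [ 57.7 -15.1  94.5] world [0.6299 0.0388 0.05  ]
tool mm [58.3 15.3 94.5] world [0.6335 0.0088 0.05  ]
tool mm [18.9 14.8 94.5] world [0.5943 0.0051 0.05  ]
tool mm [ 19.4 -15.1  94.5] world [0.5918 0.0349 0.05  ]
relayA
tool mm [  7.1 -74.1  94.5] world [0.5734 0.0923 0.05  ]
tool mm [  7.1 -42.9  94.5] world [0.5766 0.0613 0.05  ]
tool mm [-30.2 -44.1  94.5] world [0.5394 0.0586 0.05  ]
tool mm [-31.6 -75.5  94.5] world [0.5348 0.0897 0.05  ]
rim
tool mm [  76.8 -108.8   84.5] world [0.6392 0.1341 0.06  ]
tool mm [76.6 50.8 84.5] world [ 0.6555 -0.0247  0.06  ]
tool mm [-50.4  51.6  84.5] world [ 0.5292 -0.0387  0.06  ]
tool mm [ -50.9 -107.7   84.5] world [0.5122 0.1198 0.06  ]
sock
tool mm [ 38.2 -58.9 122.5] world [0.6059 0.0804 0.022 ]
tool mm [-11.5   1.4 122.5] world [0.5627 0.0154 0.022 ]
```

carry_out --pt "0 0 0 0 0 1 1" --pt "0 0 0 0 0 1 1" --pt "0 0 0 0 0 1 1" --pt "0 0 0 0 0 0.43 1" --pt "-0.63 -0.92 0 0 0 0 1" --pt "-0.63 -0.92 0 0 0 0 1" --pt "-0.63 -0.92 0 0 0 0 1" --pt "-0.63 -0.92 0 0 0 0 1" --pt "-0.63 -0.92 0 0 0 0 1" --pt "-0.63 -0.92 0 0 0 0 1" --pt "-0.63 -0.92 0 0 0 0 1" --pt "-0.63 -0.92 0 0 0 0 1" --pt "-0.63 -0.92 0 0 0 0 1" --pt "-0.63 -0.92 0 0 0 0 1" --pt "-0.6 -0.94 0 0 0 0 1" --pt "0 0 1 0 0 0 1" --pt "0 0 1 0 0 0 1" --pt "0 0 0 0 0 0 1" --pt "0 0 0 0 0 0 1"

```text
time_s: 28.65
eef_pos: [0.4666, 0.3052, 0.0943]
ee_rot: [3.119, -0.375, -0.001]
wrist_force: [-0.3, -0.3, 1.7]
finger_gap: 0.996
```

```bash
python3 -c "
from h import *
go2(.4672,.305,.017,-.239)
snap('wrist','w11',None,1.5)"
```

```text
t 28.6 pos [0.4666 0.3052 0.0943] q6 2.33 gap 0.996 F [-0.3 -0.3  1.7] yaw -0.2393
turn units [ 0.01  0.01 -0.  ] then shift units [0.03 0.   3.09]
```

View pics/w11.png

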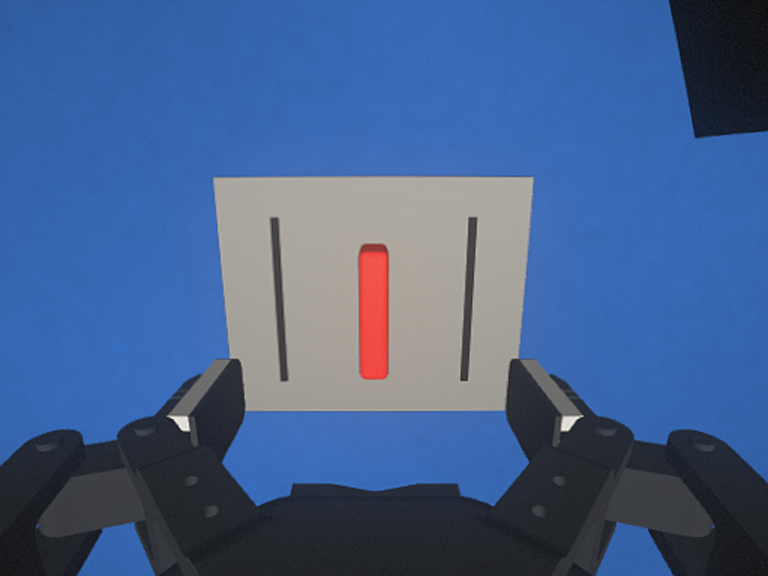

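The rib is centred between the jaws. Next I descend and grip.

carry_out --pt "0 0 0.77 0 0 0 1" --pt "0 0 0.77 0 0 0 1" --pt "0 0 0.77 0 0 0 1" --pt "0 0 0.77 0 0 0 1" --pt "0 0 0 0 0 0 1" --pt "0 0 0 0 0 0 0" --pt "0 0 0 0 0 0 0" --pt "0 0 0 0 0 0 0" --pt "0 0 0 0 0 0 0" --pt "0 0 0 0 0 0 0" --pt "0 0 0 0 0 0 0" --pt "0 0 0 0 0 0 0" --pt "0 0 0 0 0 0 0" --pt "0 0 0 0 0 0 0" --force 90

```text
time_s: 30.1
eef_pos: [0.4666, 0.3052, 0.0181]
ee_rot: [-3.119, 0.375, -0.001]
wrist_force: [-2.2, -1.7, 13.5]
finger_gap: 0.142
```

```bash
python3 - <<'E'
from rel import *
rel("w11",1.5,(0,0),[((214,178),.012,1),((533,178),.012,1),((374,254),.04,1),((374,378),.04,1)])
go2(.5834,.0482,.14,.107)
E
```

```text
tool mm [ 64.4 -79.8  82.2] world [0.5479 0.3674 0.012 ]
tool mm [64.4 78.3 82.3] world [0.5105 0.2138 0.012 ]
tool mm [31.1 -0.4 54.3] world [0.4968 0.2982 0.04  ]
tool mm [-29.9  -0.5  54.3] world [0.4376 0.3127 0.04  ]
t 30.1 pos [0.4666 0.3052 0.0181] q6 2.33 gap 0.142 F [-2.2 -1.7 13.5] yaw -0.2391
turn units [-0.   -0.01 -3.46] then shift units [ 3.55 10.72 -4.88]
```

carry_out --pt "0 0 -0.4 0 0 0 0" --pt "0 0 -0.6 0 0 0 0" --pt "0 0 -0.6 0 0 0 0" --pt "0 0 -0.7 0 0 -0.7 0" --pt "0 0 -0.7 0 0 -0.7 0" --pt "0 0 -0.7 0 0 -0.7 0" --pt "0 0 -0.7 0 0 -0.7 0" --pt "0 0 -0.5 0 0 -0.66 0" --pt "0.25 0.7 0 0 0 0 0" --pt "0.25 0.8 0 0 0 0 0" --pt "0.25 0.8 0 0 0 0 0" --pt "0.25 0.8 0 0 0 0 0" --pt "0.25 0.8 0 0 0 0 0" --pt "0.25 0.8 0 0 0 0 0" --pt "0.25 0.8 0 0 0 0 0" --pt "0.25 0.8 0 0 0 0 0" --pt "0.25 0.8 0 0 0 0 0" --pt "0.25 0.8 0 0 0 0 0" --pt "0.25 0.8 0 0 0 0 0" --pt "0.25 0.8 0 0 0 0 0"

```text
time_s: 32.1
eef_pos: [0.5662, 0.0761, 0.1402]
ee_rot: [-3.137, -0.168, 0.001]
wrist_force: [-0.5, 0.9, -3.0]
finger_gap: 0.143
```

carry_out --pt "0.25 0.8 0 0 0 0 0" --pt "0.25 0.4 0 0 0 0 0" --pt "0 0 0 0 0 0 0" --pt "0 0 0 0 0 0 0"

```text
time_s: 32.5
eef_pos: [0.5816, 0.0487, 0.1398]
ee_rot: [-3.137, -0.167, 0.001]
wrist_force: [-0.6, 0.4, -2.3]
finger_gap: 0.142
```

```bash
python3 - <<'E'
from rel import *
go2(.5834,.0482,.09,.107)
snap('wrist','w12',None,1.5)
snap('side','s12',(180,150,310,250),6)
E
```

```text
t 32.5 pos [0.5816 0.0487 0.1398] q6 1.5 gap 0.142 F [-0.6  0.4 -2.3] yaw 0.1064
turn units [-0.    0.   -0.01] then shift units [0.07 0.03 1.99]
```

View pics/w12.png

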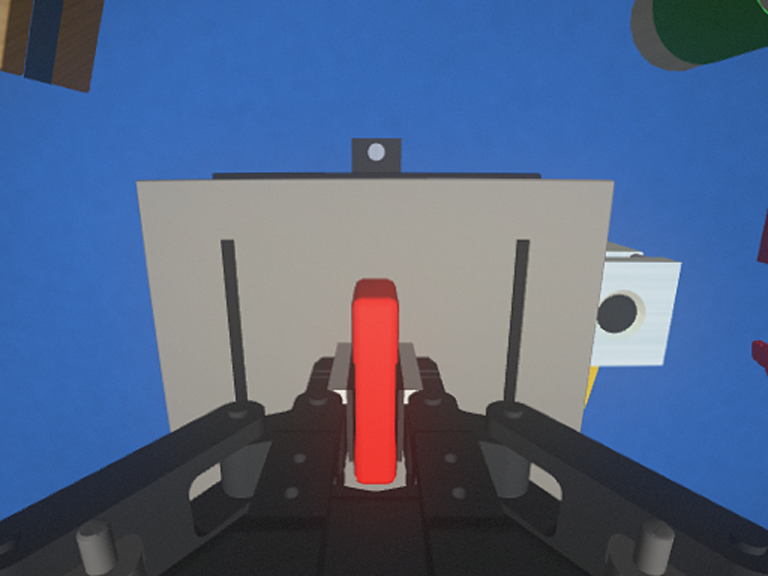

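View pics/s12.png

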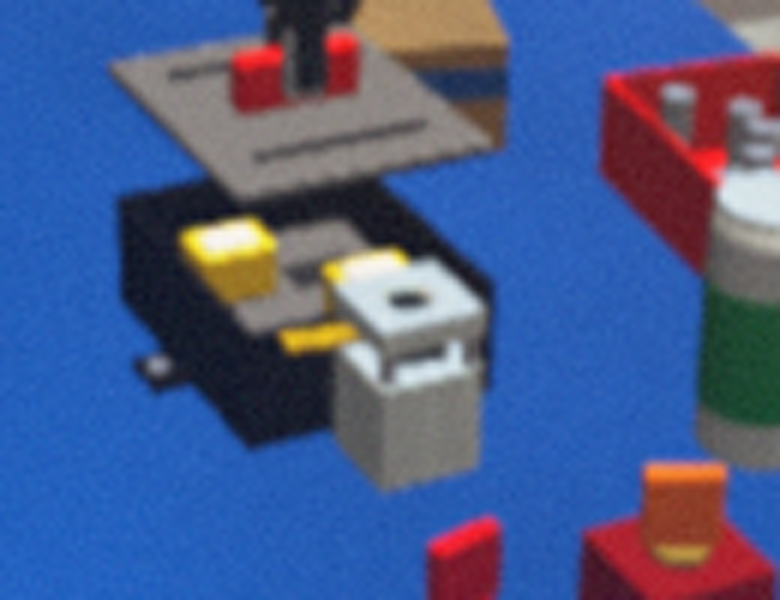

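```bash
python3 - <<'E'
from rel import *
rel("w12",1.5,(0,0),[((213,173),.06,1),((540,173),.06,1),((617,314),.085,1),((137,181),-.0062,0),((613,181),-.0062,0),((376,286),.0218,0),((376,483),.0218,0)])
E
```

```text
tool mm [ 66.8 -79.1  79.8] world [0.6396 0.1345 0.06  ]
tool mm [66.8 80.8 79.8] world [ 0.6566 -0.0245  0.06  ]
tool mm [  2.5 115.   54.8] world [ 0.5963 -0.0653  0.085 ]
tool mm [ 64.4 -78.6   6.2] world [0.6374 0.1338 0.1336]
tool mm [64.5 78.8  6.2] world [ 0.6541 -0.0228  0.1336]
tool mm [ 35.7   0.4 -21.8] world [0.6172 0.0521 0.1616]
tool mm [-29.8   0.5 -21.8] world [0.5521 0.0451 0.1616]
```

carry_out --pt "0.07 0.03 0.6 0 0 0 0" --pt "0 0 0.6 0 0 0 0" --pt "0 0 0.6 0 0 0 0" --pt "0 0 0.4 0 0 0 0" --pt "0 0 0.25 0 0 0 0" --pt "0 0 0.1 0 0 0 0" --pt "0 0 0.1 0 0 0 0" --pt "0 0 0.06 0 0 0 0" --pt "0 0 0 0 0 0 0"

```text
time_s: 33.5
eef_pos: [0.584, 0.0479, 0.0723]
ee_rot: [3.137, 0.168, 0.001]
wrist_force: [-0.5, 0.1, -3.4]
finger_gap: 0.142
```

Nearly there. I'll go down a little more until contact.

carry_out --pt "0 0 0.05 0 0 0 0" --pt "0 0 0 0 0 0 0"

```text
time_s: 33.7
eef_pos: [0.584, 0.0479, 0.0721]
ee_rot: [3.137, 0.168, 0.002]
wrist_force: [-5.4, -0.1, 16.2]
finger_gap: 0.142
```

carry_out --pt "0 0 -0.03 0 0 0 0.3" --pt "0 0 0 0 0 0 0.5" --pt "0 0 0 0 0 0 0.6" --pt "0 0 0 0 0 0 0.6" --pt "0 0 -0.5 0 0 0 0.6" --pt "0 0 -1 0 0 0 1" --pt "0 0 -1 0 0 0 1" --pt "0 0 -1 0 0 0 1" --pt "0 0 -0.5 0 0 0 1" --pt "-0.6 0 0 0 0 0 1" --pt "-0.6 0 0 0 0 0 1" --pt "0 0 0 0 0 0 1" --pt "0 0 0 0 0 0 1"

```text
time_s: 35.0
eef_pos: [0.5542, 0.0447, 0.1718]
ee_rot: [3.137, 0.168, 0.001]
wrist_force: [0.1, 1.4, 0.2]
finger_gap: 1.0
```

```bash
python3 - <<'E'
from rel import *
go2(.655,-.235,.18,.107)
snap('wrist','w13',None,1.5)
snap('side','s13',(180,150,310,250),6)
E
```

```text
t 35.0 pos [0.5542 0.0447 0.1718] q6 1.49 gap 1.0 F [0.1 1.4 0.2] yaw 0.1067
turn units [ 0. -0. -0.] then shift units [ 2.81 11.55 -0.33]
```

View pics/w13.png

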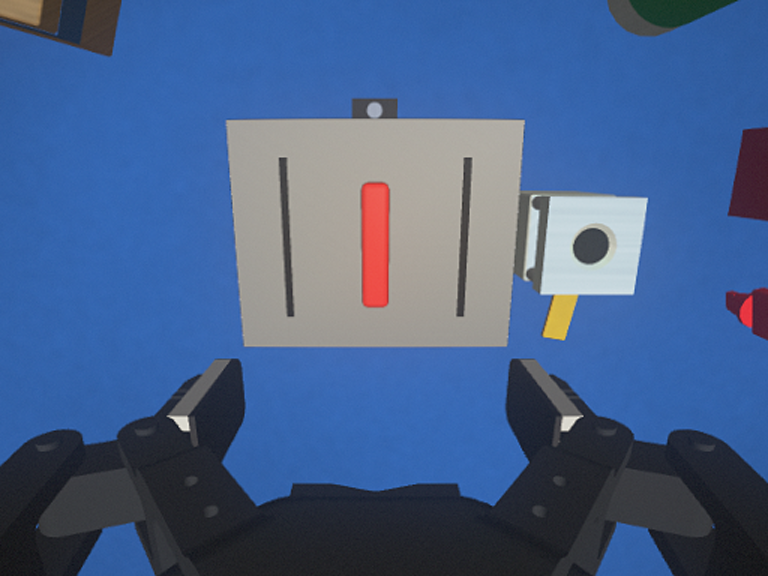

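View pics/s13.png

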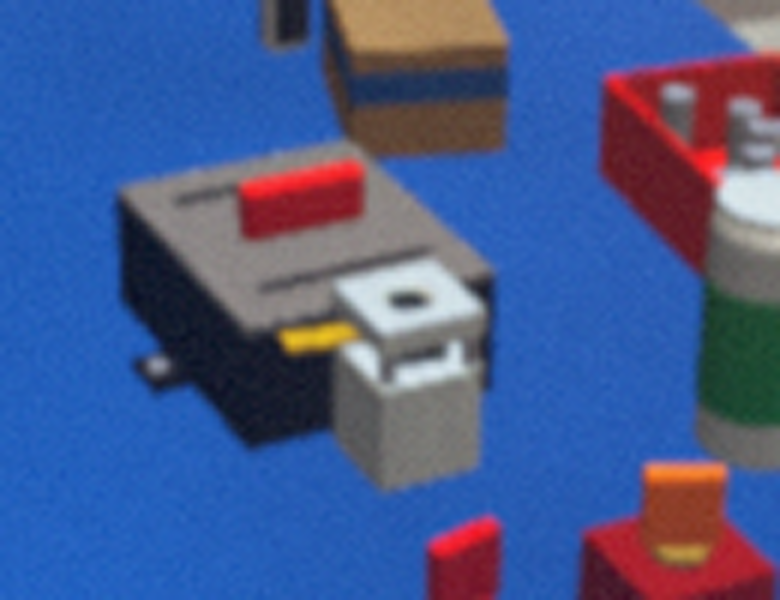

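carry_out --pt "0.13 0.96 0 0 0 0 1" --pt "0.13 0.96 0 0 0 0 1" --pt "0.13 0.96 0 0 0 0 1" --pt "0.13 0.96 0 0 0 0 1" --pt "0.13 0.96 0 0 0 0 1" --pt "0.13 0.96 0 0 0 0 1" --pt "0.13 0.96 0 0 0 0 1" --pt "0.13 0.96 0 0 0 0 1" --pt "0.13 0.96 0 0 0 0 1" --pt "0.13 0.96 0 0 0 0 1" --pt "0.13 0.96 0 0 0 0 1" --pt "0.13 0.96 0 0 0 0 1" --pt "0 0 0 0 0 0 1" --pt "0 0 0 0 0 0 1"

```text
time_s: 36.5
eef_pos: [0.6235, -0.2379, 0.171]
ee_rot: [-3.137, -0.166, 0.001]
wrist_force: [0.7, 0.2, -0.6]
finger_gap: 1.002
```

```bash
python3 - <<'E'
from rel import *
go2(.655,-.235,.18,.107)
snap('wrist','w14',(130,50,380,240),3.1)
E
```

```text
t 36.5 pos [ 0.6235 -0.2379  0.171 ] q6 1.05 gap 1.002 F [ 0.7  0.2 -0.6] yaw 0.1058
turn units [-0.    0.   -0.01] then shift units [ 1.26  0.02 -0.36]
```

View pics/w14.png

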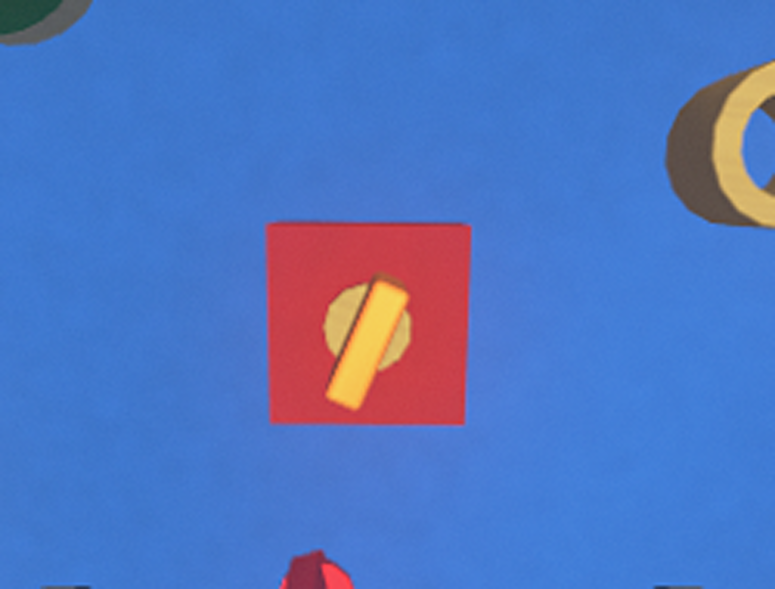

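```bash
python3 - <<'E'
from rel import *
print("stand");rel("w14",3.1,(130,50),[((266,223),.04,1),((471,225),.04,1),((465,424),.04,1),((270,424),.04,1)])
print("bow");rel("w14",3.1,(130,50),[((379,282),.08,1),((408,297),.08,1),((357,410),.08,1),((326,396),.08,1)])
print("flange");rel("w14",3.1,(130,50),[((367,328),.044,1)])
E
```

```text
stand
tool mm [ 60.8 -30.9 131. ] world [ 0.6806 -0.2007  0.04  ]
tool mm [ 60.2  28.7 131. ] world [ 0.6864 -0.2601  0.04  ]
tool mm [  0.6  28.5 131. ] world [ 0.6271 -0.2661  0.04  ]
tool mm [  0.6 -31.4 131.1] world [ 0.6208 -0.2066  0.04  ]
bow
tool mm [47.1  1.7 91. ] world [ 0.6705 -0.2346  0.08  ]
tool mm [43.3  9.1 91. ] world [ 0.6675 -0.2423  0.08  ]
tool mm [14.  -3.9 91. ] world [ 0.637  -0.2325  0.08  ]
tool mm [ 17.7 -12.   91. ] world [ 0.6399 -0.2241  0.08  ]
flange
tool mm [ 30.6  -1.5 127. ] world [ 0.6538 -0.2331  0.044 ]
```

carry_out --pt "0 0 0 0 0 -1 1" --pt "0 0 0 0 0 -1 1" --pt "0 0 0 0 0 -1 1" --pt "0 0 0 0 0 -1 1" --pt "0 0 0 0 0 -1 1" --pt "0 0 0 0 0 -1 1" --pt "0 0 0 0 0 -1 1" --pt "0 0 0 0 0 -1 1" --pt "0 0 0 0 0 -1 1" --pt "0 0 0 0 0 -1 1" --pt "0 0 0 0 0 -1 1" --pt "0 0 0 0 0 -1 1" --pt "0 0 0 0 0 -1 1" --pt "0 0 0 0 0 -1 1" --pt "0 0 0 0 0 -1 1" --pt "0 0 0 0 0 -1 1" --pt "0 0 0 0 0 -1 1" --pt "0 0 0 0 0 -1 1" --pt "0 0 0 0 0 -1 1" --pt "0 0 0 0 0 -1 1"

```text
time_s: 38.55
eef_pos: [0.6234, -0.2364, 0.1716]
ee_rot: [-1.547, -2.734, -0.0]
wrist_force: [-0.7, -0.1, 0.4]
finger_gap: 1.002
```

carry_out --pt "0 0 0 0 0 -1 1" --pt "0 0 0 0 0 -1 1" --pt "0 0 0 0 0 -1 1" --pt "0 0 0 0 0 -1 1" --pt "0 0 0 0 0 -1 1" --pt "0 0 0 0 0 -1 1" --pt "0 0 0 0 0 -1 1" --pt "0 0 0 0 0 -0.15 1" --pt "0 0 0 0 0 0 1" --pt "0 0 0 0 0 0 1"

```text
time_s: 39.55
eef_pos: [0.6234, -0.2371, 0.1716]
ee_rot: [-0.503, -3.101, -0.0]
wrist_force: [-0.6, -0.1, 0.5]
finger_gap: 1.004
```

```bash
python3 - <<'E'
from rel import *
go2(.6535,-.2334,.125,2.822)
E
```

```text
t 39.5 pos [ 0.6234 -0.2371  0.1716] q6 -1.66 gap 1.004 F [-0.6 -0.1  0.5] yaw 2.8198
turn units [ 0.   -0.   -0.02] then shift units [-1.1   0.52  1.86]
```

carry_out --pt "-0.55 0.26 0.9 0 0 0 1" --pt "-0.55 0.26 0.9 0 0 0 1" --pt "0 0 0 0 0 0 1" --pt "0 0 0 0 0 0 1"

```text
time_s: 39.95
eef_pos: [0.6531, -0.2336, 0.1262]
ee_rot: [-0.501, -3.1, -0.0]
wrist_force: [0.5, -1.3, 0.4]
finger_gap: 1.001
```

```bash
python3 - <<'E'
from rel import *
go2(.6535,-.2334,.048,2.822)
snap('wrist','w15',(130,90,380,280),3.1)
E
```

```text
t 40.0 pos [ 0.6531 -0.2336  0.1262] q6 -1.64 gap 1.001 F [ 0.5 -1.3  0.4] yaw 2.8212
turn units [ 0.   -0.01 -0.01] then shift units [-0.01  0.01  3.13]
```

View pics/w15.png

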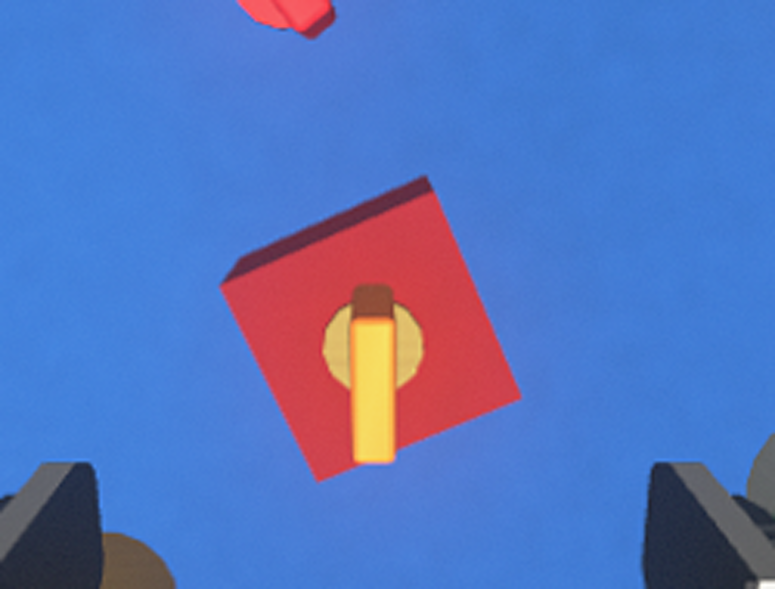

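```bash
python3 - <<'E'
from rel import *
rel("w15",3.1,(130,90),[((373,319),.08,1),((374,464),.08,1),((373,346),.044,1),((221,285),.04,1),((428,190),.04,1),((521,398),.04,1),((318,481),.04,1)])
E
```

```text
tool mm [16.3  0.2 46.3] world [ 0.6376 -0.2282  0.08  ]
tool mm [-17.    0.5  46.2] world [ 0.6693 -0.2385  0.08  ]
tool mm [-0.2  0.3 82.2] world [ 0.6533 -0.2333  0.044 ]
tool mm [ 14.9 -38.6  86.3] world [ 0.6267 -0.2655  0.04  ]
tool mm [39.  13.9 86.3] world [ 0.6203 -0.208   0.04  ]
tool mm [-15.7  39.4  86.2] world [ 0.6803 -0.2011  0.04  ]
tool mm [-39.6 -14.6  86.2] world [ 0.6859 -0.2599  0.04  ]
```

carry_out --pt "0 0 0.78 0 0 0 1" --pt "0 0 0.78 0 0 0 1" --pt "0 0 0.78 0 0 0 1" --pt "0 0 0.78 0 0 0 1" --pt "0 0 0 0 0 0 1" --pt "0 0 0 0 0 0 0" --pt "0 0 0 0 0 0 0" --pt "0 0 0 0 0 0 0" --pt "0 0 0 0 0 0 0" --pt "0 0 0 0 0 0 0" --pt "0 0 0 0 0 0 0" --pt "0 0 0 0 0 0 0" --pt "0 0 0 0 0 0 0" --pt "0 0 0 0 0 0 0" --pt "0 0 0 0 0 0 0" --force 60

```text
time_s: 41.5
eef_pos: [0.6537, -0.234, 0.0491]
ee_rot: [0.5, 3.101, -0.0]
wrist_force: [-0.8, -0.3, 7.0]
finger_gap: 0.104
```

carry_out --pt "0 0 -0.5 0 0 0 0" --pt "0 0 -0.7 0 0 0 0" --pt "0 0 -0.7 0 0 0 0" --pt "0 0 -0.7 0 0 -0.8 0" --pt "0 0 -0.7 0 0 -0.8 0" --pt "0 0 -0.7 0 0 -0.8 0" --pt "0 0 -0.5 0 0 -0.8 0" --pt "0 0 0 0 0 -0.8 0" --pt "0 0 0 0 0 -0.25 0" --pt "0 0 0 0 0 0 0"

```text
time_s: 42.5
eef_pos: [0.6536, -0.2338, 0.1619]
ee_rot: [-0.164, 3.137, -0.0]
wrist_force: [-0.7, 0.7, -1.3]
finger_gap: 0.103
```

```bash
python3 - <<'E'
from rel import *
go2(.5956,-.0664,.16,3.247)
E
```

```text
t 42.5 pos [ 0.6536 -0.2338  0.1619] q6 -2.06 gap 0.103 F [-0.7  0.7 -1.3] yaw -3.0373
turn units [-0.    0.   -0.01] then shift units [1.6  6.9  0.08]
```

carry_out --pt "0.2 0.86 0 0 0 0 0" --pt "0.2 0.86 0 0 0 0 0" --pt "0.2 0.86 0 0 0 0 0" --pt "0.2 0.86 0 0 0 0 0" --pt "0.2 0.86 0 0 0 0 0" --pt "0.2 0.86 0 0 0 0 0" --pt "0.2 0.86 0 0 0 0 0" --pt "0.2 0.86 0 0 0 0 0" --pt "0 0 0 0 0 0 0" --pt "0 0 0 0 0 0 0"

```text
time_s: 43.5
eef_pos: [0.5957, -0.0663, 0.1612]
ee_rot: [-0.166, 3.137, -0.0]
wrist_force: [0.6, -0.8, -0.4]
finger_gap: 0.109
```

```bash
python3 - <<'E'
from rel import *
go2(.5956,-.0664,.125,3.247)
snap('wrist','w16',(100,60,360,255),3)
E
```

```text
t 43.5 pos [ 0.5957 -0.0663  0.1612] q6 -1.84 gap 0.109 F [ 0.6 -0.8 -0.4] yaw -3.0357
turn units [-0.    0.    0.01] then shift units [ 0.01 -0.    1.45]
```

View pics/w16.png

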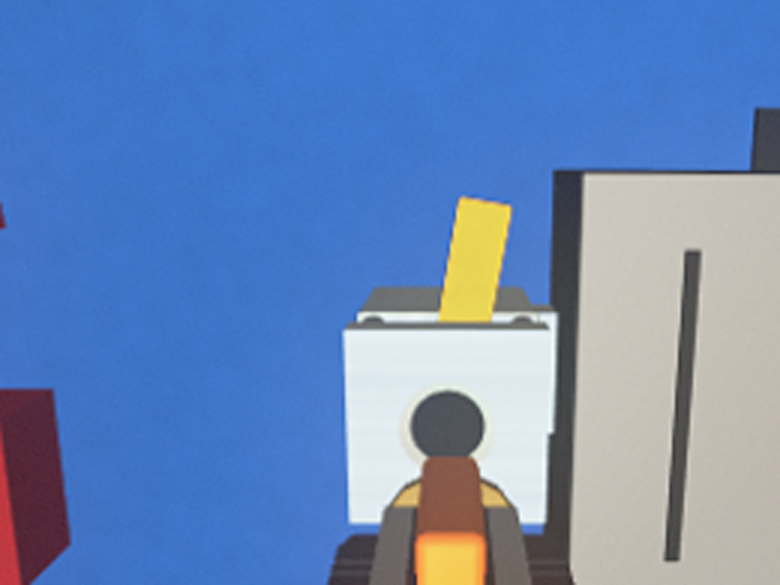

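```bash
python3 - <<'E'
from rel import *
rel("w16",3,(100,60),[((448,426),.085,1),((345,330),.085,1),((556,330),.085,1),((547,522),.085,1),((351,522),.085,1),((450,535),.0309,0),((450,458),-.0051,0)])
E
```

```text
tool mm [ 1.2 -0.6 76.2] world [ 0.5946 -0.0671  0.085 ]
tool mm [ 26.2 -26.4  76.2] world [ 0.5724 -0.0953  0.085 ]
tool mm [26.2 26.4 76.2] world [ 0.5669 -0.0428  0.085 ]
tool mm [-25.3  25.6  76.2] world [ 0.6182 -0.0381  0.085 ]
tool mm [-25.3 -26.4  76.3] world [ 0.6237 -0.0899  0.085 ]
tool mm [ 17.5  -0.1 -30.9] world [ 0.5783 -0.0683  0.1921]
tool mm [16.4 -0.1  5.1] world [ 0.5794 -0.0682  0.1561]
```

carry_out --pt "0.02 -0.015 0.6 0 0 0 0" --pt "0 0 0.6 0 0 0 0" --pt "0 0 0.3 0 0 0 0" --pt "0 0 0.2 0 0 0 0" --pt "0 0 0.2 0 0 0 0" --pt "0 0 0.1 0 0 0 0" --pt "0 0 0.1 0 0 0 0" --pt "0 0 0 0 0 0 0"

```text
time_s: 44.35
eef_pos: [0.5953, -0.0674, 0.1085]
ee_rot: [0.165, -3.137, 0.0]
wrist_force: [-1.1, -0.3, -0.5]
finger_gap: 0.106
```

carry_out --pt "0 0 0.06 0 0 0 0" --pt "0 0 0.06 0 0 0 0" --pt "0 0 0.04 0 0 0 0" --pt "0 0 0 0 0 0 0"

```text
time_s: 44.75
eef_pos: [0.5952, -0.0674, 0.1045]
ee_rot: [0.165, -3.137, -0.0]
wrist_force: [-0.3, -1.3, -0.9]
finger_gap: 0.105
```

carry_out --pt "0 0 0.03 0 0 0 0" --pt "0 0 0.02 0 0 0 0" --pt "0 0 0 0 0 0 0"

```text
time_s: 45.05
eef_pos: [0.5952, -0.0674, 0.1032]
ee_rot: [0.165, -3.137, -0.0]
wrist_force: [0.5, -0.1, -0.5]
finger_gap: 0.104
```

carry_out --pt "0 0 0.02 0 0 0 0" --pt "0 0 0.02 0 0 0 0" --pt "0 0 0 0 0 0 0"

```text
time_s: 45.35
eef_pos: [0.5952, -0.0674, 0.1022]
ee_rot: [0.165, -3.137, 0.0]
wrist_force: [-0.0, -0.3, -1.7]
finger_gap: 0.109
```

carry_out --pt "0 0 0.02 0 0 0 0" --pt "0 0 0.02 0 0 0 0" --pt "0 0 0 0 0 0 0"

```text
time_s: 45.65
eef_pos: [0.5952, -0.0674, 0.1012]
ee_rot: [0.165, -3.137, -0.0]
wrist_force: [-0.2, 0.5, 0.6]
finger_gap: 0.106
```

carry_out --pt "0 0 0.03 0 0 0 0" --pt "0 0 0.03 0 0 0 0" --pt "0 0 0 0 0 0 0"

```text
time_s: 45.95
eef_pos: [0.5952, -0.0673, 0.0997]
ee_rot: [0.165, -3.137, -0.0]
wrist_force: [-0.5, 0.9, -0.1]
finger_gap: 0.108
```

carry_out --pt "0 0 0.03 0 0 0 0" --pt "0 0 0.03 0 0 0 0" --pt "0 0 0 0 0 0 0"

```text
time_s: 46.25
eef_pos: [0.5952, -0.0673, 0.0982]
ee_rot: [0.165, -3.137, -0.0]
wrist_force: [0.2, 2.2, -0.9]
finger_gap: 0.104
```

carry_out --pt "0 0 0.03 0 0 0 0" --pt "0 0 0.03 0 0 0 0" --pt "0 0 0 0 0 0 0"

```text
time_s: 46.55
eef_pos: [0.5952, -0.0674, 0.0967]
ee_rot: [0.165, -3.137, -0.0]
wrist_force: [0.5, 2.3, 0.1]
finger_gap: 0.109
```

```bash
python3 - <<'E'
from rel import *
go2(.5956,-.0664,.125,3.247)
snap('wrist','w17',(130,90,380,280),3)
snap('side','s17',(200,160,290,250),6)
E
```

```text
t 46.5 pos [ 0.5952 -0.0674  0.0967] q6 -1.84 gap 0.109 F [0.5 2.3 0.1] yaw -3.0364
turn units [ 0. -0. -0.] then shift units [-0.02  0.04 -1.13]
```

View pics/w17.png

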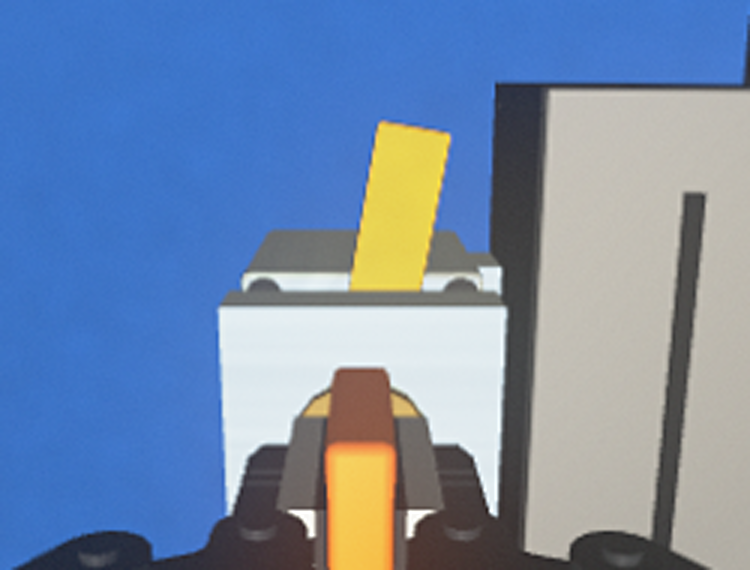

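View pics/s17.png

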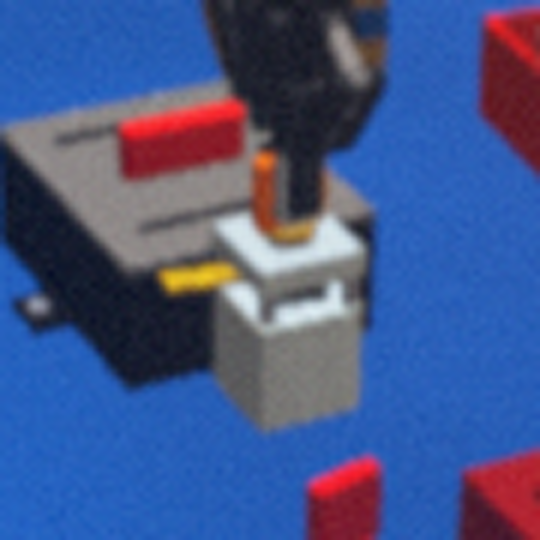

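carry_out --pt "0 0 0.03 0 0 0 0" --pt "0 0 0.03 0 0 0 0" --pt "0 0 0.03 0 0 0 0" --pt "0 0 0 0 0 0 0"

```text
time_s: 47.05
eef_pos: [0.5952, -0.0674, 0.0945]
ee_rot: [0.165, -3.137, -0.0]
wrist_force: [1.3, 2.3, -1.2]
finger_gap: 0.103
```

carry_out --pt "0 0 0.02 0 0 0 0" --pt "0 0 0.02 0 0 0 0" --pt "0 0 0 0 0 0 0"

```text
time_s: 47.35
eef_pos: [0.5953, -0.0674, 0.0941]
ee_rot: [-0.165, 3.137, -0.0]
wrist_force: [-2.1, 3.7, 11.0]
finger_gap: 0.106
```

carry_out --pt "0 0.02 -0.02 0 0 0.7 0" --pt "0 0 0 0 0 0.7 0" --pt "0 0 0 0 0 0.7 0" --pt "0 0 0 0 0 0.7 0" --pt "0 0 0 0 0 0.7 0" --pt "0 0 0 0 0 0.7 0" --pt "0 0 0 0 0 0.7 0" --pt "0 0 0 0 0 0.7 0" --pt "0 0 0 0 0 0.7 0" --pt "0 0 0 0 0 0.7 0" --pt "0 0 0 0 0 0.7 0" --pt "0 0 0 0 0 0.7 0" --pt "0 0 0 0 0 0.7 0" --pt "0 0 0 0 0 0.7 0" --pt "0 0 0 0 0 0.7 0" --pt "0 0 0 0 0 0.7 0" --pt "0 0 0 0 0 0.7 0" --pt "0 0 0 0 0 0.7 0" --pt "0 0 0 0 0 0.7 0" --pt "0 0 0 0 0 0 0"

```text
time_s: 49.35
eef_pos: [0.5952, -0.0671, 0.0941]
ee_rot: [1.807, 2.569, -0.0]
wrist_force: [-0.7, -0.2, 2.2]
finger_gap: 0.108
```

```bash
python3 - <<'E'
from rel import *
print(r.get_state()["ft_torque"])
go2(.5956,-.0664,.125,3.247)
snap('wrist','w18',None,1.5)
snap('side','s18',(200,160,290,250),6)
E
```

```text
[-0.05197681  0.06529975  0.09551885]
t 49.4 pos [ 0.5952 -0.0671  0.0941] q6 -0.51 gap 0.108 F [-0.7 -0.2  2.2] yaw 1.9156
turn units [ -0.     0.   -13.31] then shift units [-0.02  0.03 -1.24]
```

View pics/w18.png

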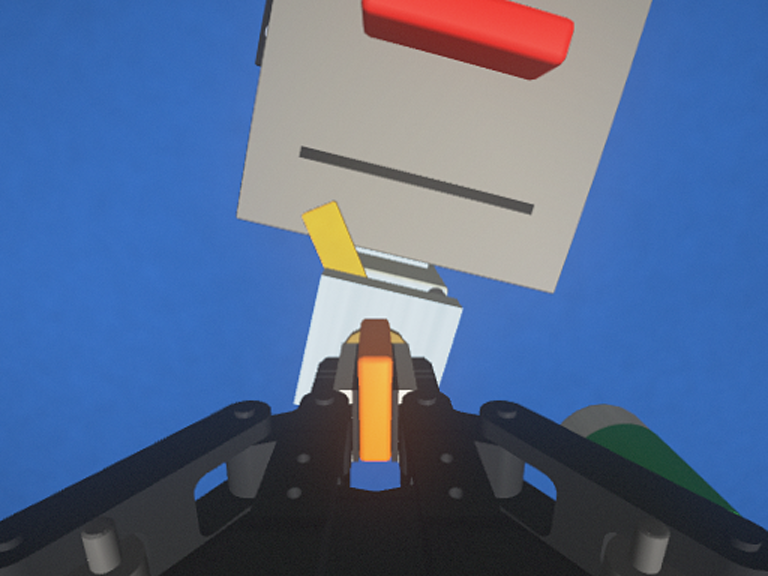

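View pics/s18.png

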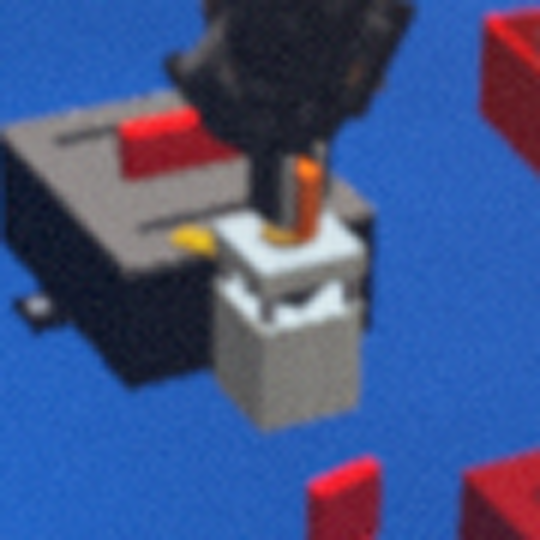

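carry_out --pt "0 0 0 0 0 0.6 0" --pt "0 0 0 0 0 0.6 0" --pt "0 0 0 0 0 0.6 0" --pt "0 0 0 0 0 0.6 0" --pt "0 0 0 0 0 0.6 0" --pt "0 0 0 0 0 0 0"

```text
time_s: 50.05
eef_pos: [0.5952, -0.067, 0.0941]
ee_rot: [2.169, 2.273, -0.0]
wrist_force: [-0.9, -0.4, 3.5]
finger_gap: 0.103
```

```bash
python3 - <<'E'
from rel import *
print(r.get_state()["ft_torque"])
go2(.5956,-.0664,.125,1.4)
snap('wrist','w19',None,1.5)
E
```

```text
[-0.10952282  0.14861056  0.06205968]
t 50.0 pos [ 0.5952 -0.067   0.0941] q6 -0.21 gap 0.103 F [-0.9 -0.4  3.5] yaw 1.6174
turn units [0.   0.   2.17] then shift units [ 0.03  0.01 -1.24]
```

View pics/w19.png

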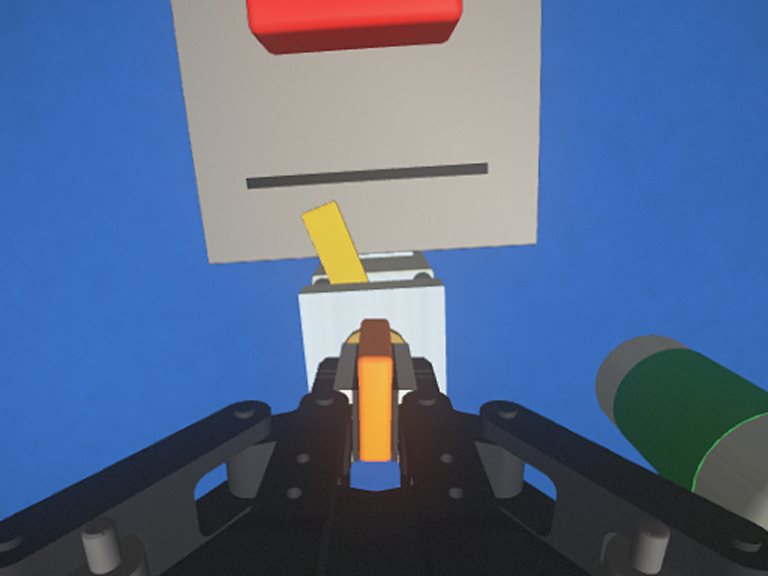

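carry_out --pt "0 0 0 0 0 0.5 0" --pt "0 0 0 0 0 0.5 0" --pt "0 0 0 0 0 0.5 0" --pt "0 0 0 0 0 0.5 0" --pt "0 0 0 0 0 0 0"

```text
time_s: 50.6
eef_pos: [0.5952, -0.067, 0.0941]
ee_rot: [2.384, 2.046, -0.0]
wrist_force: [-1.2, 0.1, 3.4]
finger_gap: 0.107
```

```bash
python3 - <<'E'
from rel import *
print(r.get_state()["ft_torque"])
go2(.5956,-.0664,.125,1.2)
E
```

```text
[-0.10418439  0.10222102  0.08848691]
t 50.6 pos [ 0.5952 -0.067   0.0941] q6 -0.01 gap 0.107 F [-1.2  0.1  3.4] yaw 1.4184
turn units [0.   0.   2.18] then shift units [ 0.03  0.01 -1.24]
```

Still no stop, so I turn on a little.

carry_out --pt "0 0 0 0 0 0.4 0" --pt "0 0 0 0 0 0 0"

```text
time_s: 50.8
eef_pos: [0.5952, -0.067, 0.0941]
ee_rot: [2.424, 1.998, 0.0]
wrist_force: [-0.0, -1.0, 5.3]
finger_gap: 0.102
```

```bash
python3 - <<'E'
from rel import *
print(r.get_state()["ft_torque"])
go2(.5956,-.0664,.125,1.2)
snap('wrist','w20',None,1.5)
E
```

```text
[-0.09899559  0.18741094  0.06258305]
t 50.8 pos [ 0.5952 -0.067   0.0941] q6 0.03 gap 0.102 F [-0.  -1.   5.3] yaw 1.379
turn units [0.   0.   1.79] then shift units [ 0.03  0.01 -1.24]
```

View pics/w20.png

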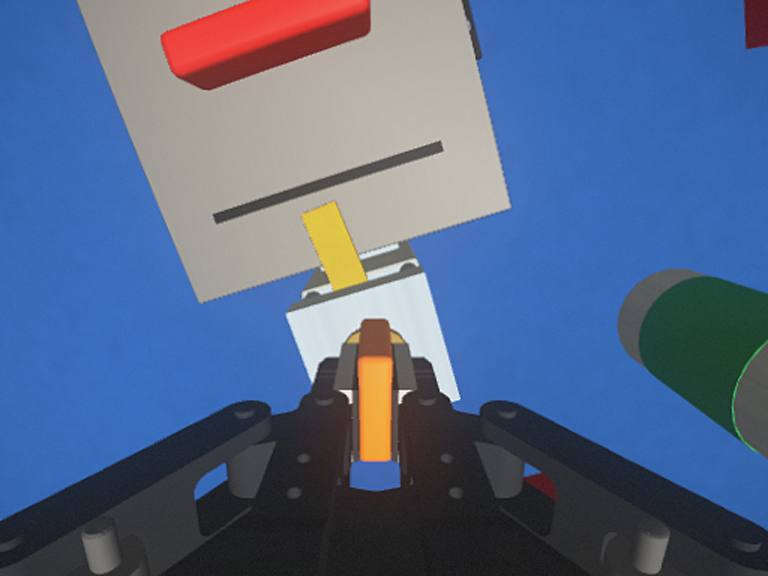

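carry_out --pt "0 0 0 0 0 0.4 0" --pt "0 0 0 0 0 0 0"

```text
time_s: 51.05
eef_pos: [0.5952, -0.067, 0.0941]
ee_rot: [2.464, 1.949, 0.0]
wrist_force: [-1.2, -2.0, 6.1]
finger_gap: 0.104
```

```bash
python3 - <<'E'
from rel import *
print(r.get_state()["ft_torque"])
go2(.5956,-.0664,.125,1.2)
E
```

```text
[-0.16715273  0.2267279   0.0471323 ]
t 51.0 pos [ 0.5952 -0.067   0.0941] q6 0.07 gap 0.104 F [-1.2 -2.   6.1] yaw 1.3383
turn units [0.   0.   1.38] then shift units [ 0.03  0.01 -1.24]
```

carry_out --pt "0 0 0 0 0 0.4 0" --pt "0 0 0 0 0 0 0"

```text
time_s: 51.25
eef_pos: [0.5952, -0.0669, 0.0941]
ee_rot: [2.502, 1.899, 0.0]
wrist_force: [-0.9, -0.1, 4.5]
finger_gap: 0.112
```

```bash
python3 - <<'E'
from rel import *
print(r.get_state()["ft_torque"])
go2(.5956,-.0664,.125,1.2)
snap('wrist','w21',None,1.5)
snap('side','s21',(200,160,290,250),6)
E
```

```text
[-0.1250008   0.22779078  0.083585  ]
t 51.2 pos [ 0.5952 -0.0669  0.0941] q6 0.11 gap 0.112 F [-0.9 -0.1  4.5] yaw 1.2985
turn units [0.   0.   0.98] then shift units [ 0.03  0.01 -1.23]
```

View pics/w21.png

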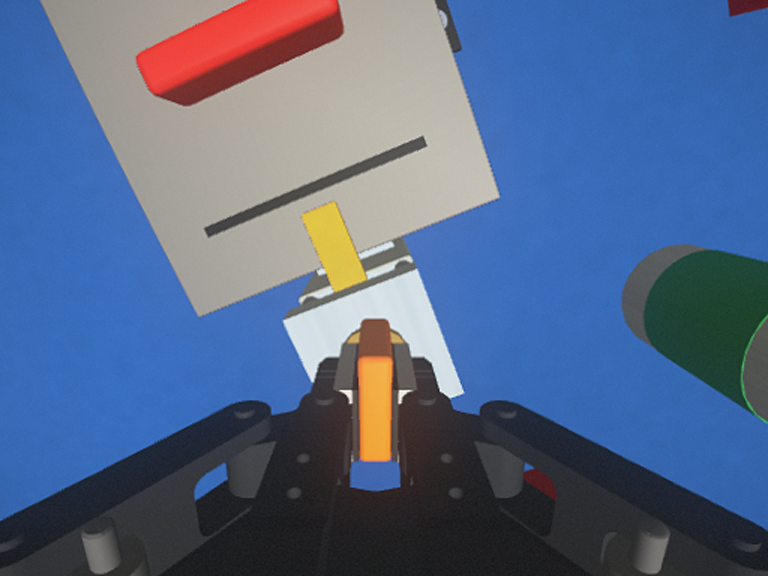

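View pics/s21.png

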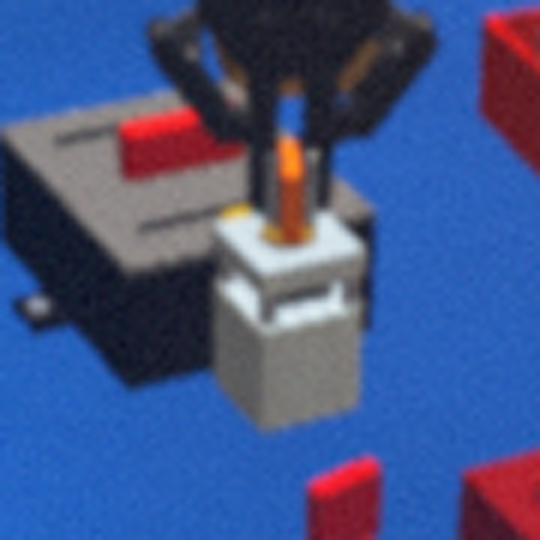

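```bash
python3 - <<'E'
from h import *
for fn,a,b in (("w17",((380+450)/2/3+130,128/3+90),((353+424)/2/3+130,290/3+90)),("w21",(320.5/1.5,207/1.5),(349/1.5,285/1.5))):
    C=camf("wrist",fn)
    for z in(.066,.072):
        d=pix(a,z,C)-pix(b,z,C);print(fn,z,np.arctan2(d[1],d[0])%(2*np.pi), pix(a,z,C))
E
```

```text
w17 0.066 3.0971830461936363 [ 0.53800743 -0.06234412  0.066     ]
w17 0.072 3.0971830461936363 [ 0.53771083 -0.0627449   0.072     ]
w21 0.066 1.6262156092600568 [ 0.59016472 -0.00992561  0.066     ]
w21 0.072 1.626215609260059 [ 0.59098456 -0.00969537  0.072     ]
```

carry_out --pt "0 0 0 0 0 0.4 0" --pt "0 0 0 0 0 0 0" --pt "0 0 0 0 0 0 0"

```text
time_s: 51.65
eef_pos: [0.5952, -0.0669, 0.0941]
ee_rot: [2.539, 1.851, 0.0]
wrist_force: [-0.8, -0.2, 5.1]
finger_gap: 0.104
```

```bash
python3 - <<'E'
from rel import *
print(r.get_state()["ft_torque"])
go2(.5956,-.0664,.125,1.2)
snap('wrist','w22',(150,80,350,320),2.5)
E
```

```text
[-0.09644587  0.23684622  0.0887548 ]
t 51.6 pos [ 0.5952 -0.0669  0.0941] q6 0.15 gap 0.104 F [-0.8 -0.2  5.1] yaw 1.2599
turn units [0.  0.  0.6] then shift units [ 0.02  0.01 -1.24]
```

View pics/w22.png

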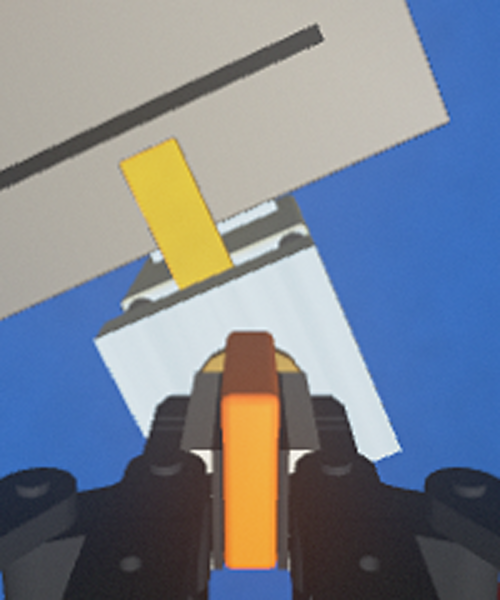

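carry_out --pt "0 0 0 0 0 -0.4 0" --pt "0 0 -0.1 0 0 0 0" --pt "0 0 -0.2 0 0 0 0" --pt "0 0 -0.3 0 0 0 0" --pt "0 0 -0.5 0 0 0 0" --pt "0 0 -0.6 0 0 0 0" --pt "0 0 -0.6 0 0 0 0" --pt "0 0 -0.4 0 0 0 0" --pt "0 0 0 0 0 0 0"

```text
time_s: 52.6
eef_pos: [0.5962, -0.0671, 0.1636]
ee_rot: [2.502, 1.896, 0.003]
wrist_force: [0.7, -0.8, -1.4]
finger_gap: 0.105
```

```bash
python3 - <<'E'
from rel import *
go2(.6533,-.2336,.15,1.3)
snap('wrist','w23',None,1.5)
E
```

```text
t 52.6 pos [ 0.5962 -0.0671  0.1636] q6 0.11 gap 0.105 F [ 0.7 -0.8 -1.4] yaw 1.2967
turn units [ 0.03 -0.   -0.03] then shift units [-5.81  3.98  0.54]
```

View pics/w23.png

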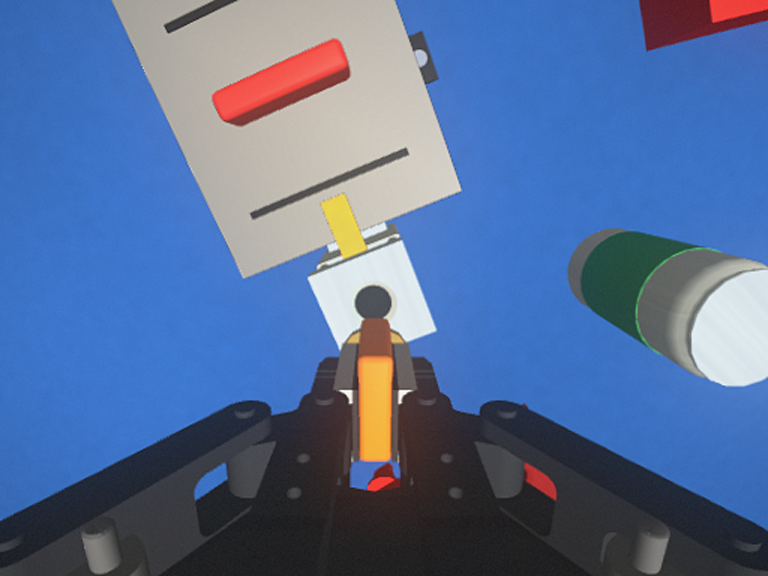

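The key came out clean, and the tongue lies across the cover at (343,225). On to the stand. I'll turn the tool halfway toward yaw 2.82, so the camera sees the stand as it did at pick-up.

carry_out --pt "-0.83 0.57 0 0 0 0 0" --pt "-0.83 0.57 0 0 0 0 0" --pt "-0.83 0.57 0 0 0 0 0" --pt "-0.83 0.57 0 0 0 0 0" --pt "-0.83 0.57 0 0 0 0 0" --pt "-0.83 0.57 0 0 0 0 0" --pt "-0.83 0.57 0 0 0 0 0" --pt "0 0 0 0 0 -1 0" --pt "0 0 0 0 0 -1 0" --pt "0 0 0 0 0 -1 0" --pt "0 0 0 0 0 -1 0" --pt "0 0 0 0 0 -1 0" --pt "0 0 0 0 0 -1 0" --pt "0 0 0 0 0 -1 0" --pt "0 0 0 0 0 -1 0" --pt "0 0 0 0 0 -1 0" --pt "0 0 0 0 0 -1 0"

```text
time_s: 54.35
eef_pos: [0.6514, -0.2335, 0.1605]
ee_rot: [-1.281, -2.867, 0.0]
wrist_force: [-0.5, -1.0, -0.4]
finger_gap: 0.105
```

carry_out --pt "0 0 0 0 0 -1 0" --pt "0 0 0 0 0 -1 0" --pt "0 0 0 0 0 -1 0" --pt "0 0 0 0 0 -1 0" --pt "0 0 0 0 0 -1 0" --pt "0 0 0 0 0 -0.25 0" --pt "0 0 0 0 0 0 0" --pt "0 0 0 0 0 0 0"

```text
time_s: 55.15
eef_pos: [0.6518, -0.2337, 0.1612]
ee_rot: [-0.504, -3.1, -0.0]
wrist_force: [0.2, 0.5, -0.6]
finger_gap: 0.108
```

```bash
python3 - <<'E'
from rel import *
go2(.6535,-.2336,.12,2.822)
snap('wrist','w24',(130,90,380,280),3.1)
E
```

```text
t 55.1 pos [ 0.6518 -0.2337  0.1612] q6 -1.64 gap 0.108 F [ 0.2  0.5 -0.6] yaw 2.8194
turn units [ 0.   -0.01 -0.03] then shift units [-0.07  0.02  1.65]
```

View pics/w24.png

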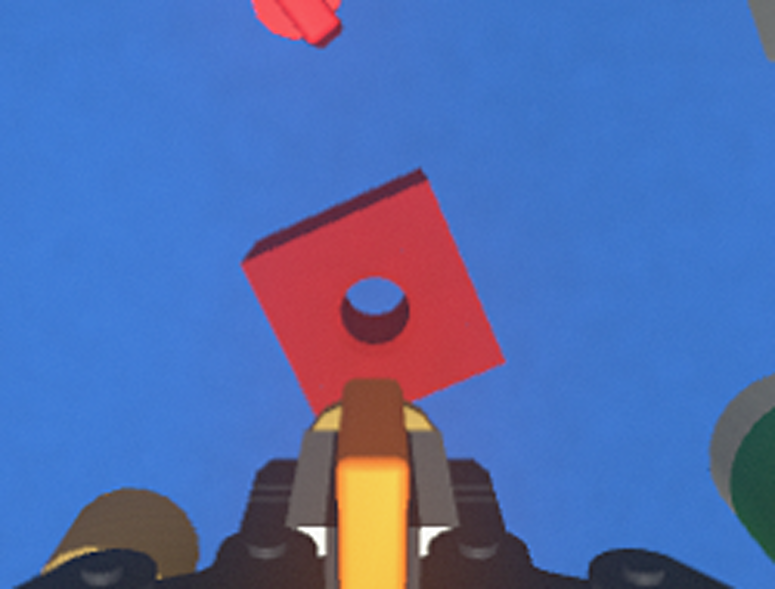

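```bash
python3 - <<'E'
from rel import *
rel("w24",3.1,(130,90),[((375,311),.04,1),((372,381),-.0051,0),((372,460),.0309,0)])
E
```

```text
tool mm [ -0.8   0.9 121.2] world [ 0.6528 -0.233   0.04  ]
tool mm [16.3  0.   5.1] world [ 0.6363 -0.2285  0.1561]
tool mm [ 17.4   0.  -30.9] world [ 0.6352 -0.2281  0.1921]
```

carry_out --pt "-0.05 0.03 0.6 0 0 0 0" --pt "0 0 0.7 0 0 0 0" --pt "0 0 0.5 0 0 0 0" --pt "0 0 0.4 0 0 0 0" --pt "0 0 0.4 0 0 0 0" --pt "0 0 0.4 0 0 0 0" --pt "0 0 0.4 0 0 0 0" --pt "0 0 0.4 0 0 0 0" --pt "0 0 0.3 0 0 0 0" --pt "0 0 0.2 0 0 0 0" --pt "0 0 0.05 0 0 0 0" --pt "0 0 0.05 0 0 0 0" --pt "0 0 0 0 0 0 0"

```text
time_s: 56.5
eef_pos: [0.6535, -0.2335, 0.0518]
ee_rot: [0.5, 3.101, -0.0]
wrist_force: [0.8, 0.0, -0.6]
finger_gap: 0.108
```

carry_out --pt "0 0 0.05 0 0 0 0" --pt "0 0 0.05 0 0 0 0" --pt "0 0 0.02 0 0 0 0" --pt "0 0 0 0 0 0 0"

```text
time_s: 56.9
eef_pos: [0.6536, -0.2335, 0.0491]
ee_rot: [0.5, 3.101, -0.0]
wrist_force: [-1.4, 2.4, 6.2]
finger_gap: 0.107
```

Home at z 0.0491, as at pick-up. I release and lift.

carry_out --pt "0 0 -0.01 0 0 0 0.3" --pt "0 0 0 0 0 0 0.5" --pt "0 0 0 0 0 0 0.8" --pt "0 0 0 0 0 0 1" --pt "0 0 0 0 0 0 1" --pt "0 0 -0.5 0 0 0 1" --pt "0 0 -0.8 0 0 0 1" --pt "0 0 -0.8 0 0 0 1" --pt "0 0 -0.8 0 0 0 1" --pt "0 0 -0.8 0 0 0 1" --pt "0.5 0 -0.5 0 0 0 1" --pt "0.5 0 -0.5 0 0 0 1" --pt "0.5 0 -0.5 0 0 0 1" --pt "0 0 0 0 0 0 1" --pt "0 0 0 0 0 0 1"

```text
time_s: 58.4
eef_pos: [0.6174, -0.2216, 0.1791]
ee_rot: [0.5, 3.101, -0.0]
wrist_force: [-0.2, -0.4, 0.4]
finger_gap: 1.002
```

```bash
python3 - <<'E'
from rel import *
go2(.6536,-.2335,.18,2.822)
snap('wrist','w25',None,1.5)
snap('side','s25',(180,150,340,270),4.8)
snap('top','t25',(90,90,390,290),2.6)
E
```

```text
t 58.4 pos [ 0.6174 -0.2216  0.1791] q6 -1.64 gap 1.002 F [-0.2 -0.4  0.4] yaw 2.8217
turn units [-0.  0. -0.] then shift units [-1.52  0.   -0.04]
```

View pics/w25.png

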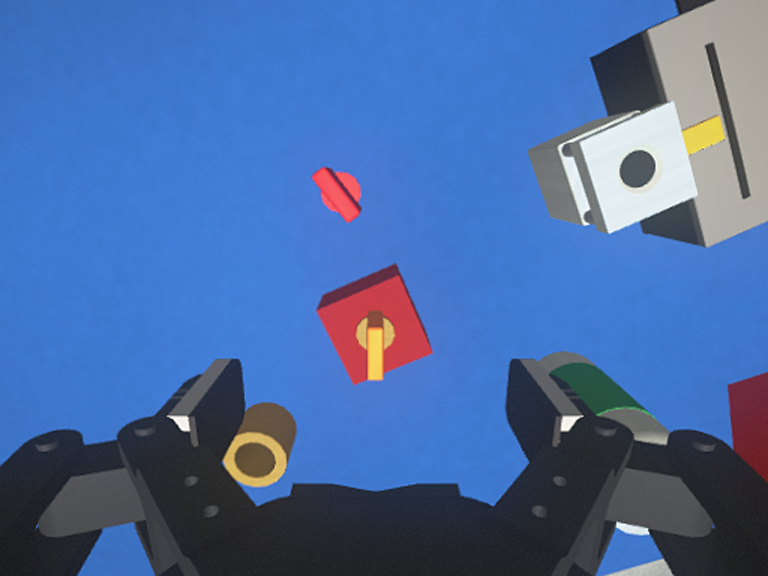

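View pics/s25.png

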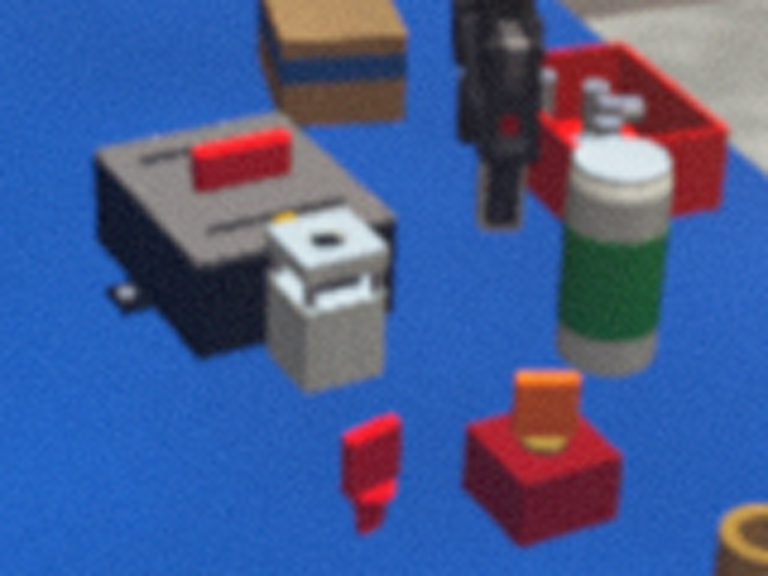

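View pics/t25.png

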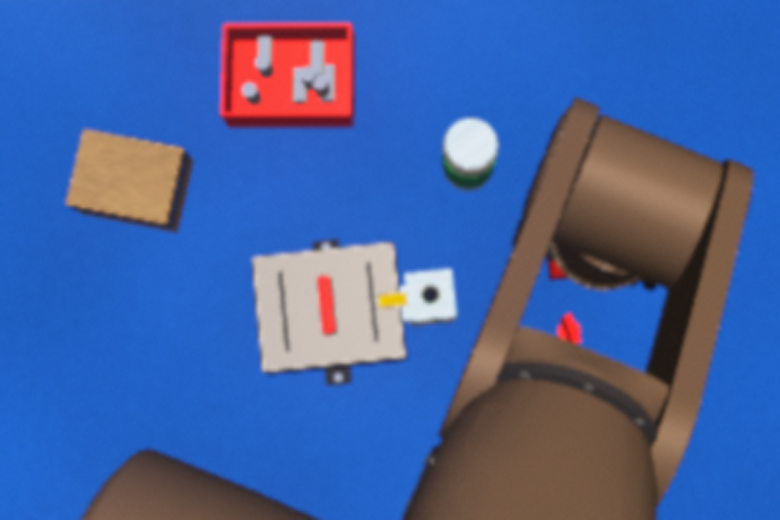

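```bash
python3 -c "
from plant import order
print(order.finish_job())"
```

```text
the job is handed in; nothing more can be done
None
```

I plugged both relays into diagonal sockets, pressed down to about 35 N on the first and 21 N on the second. The cover is seated on the box. The key dropped in at the first angle I tried, so no back-and-forth was needed. I turned it clockwise until the tongue stopped following, then drew it out and stood it back in its stand. The job was handed in at about 58 s.

**Last checks:**
- **Cover:** the pictures show it square on the box. I did not measure its level after the tongue was turned.
- **Tongue:** I measure about 1.41 rad from its tip, and 1.47 rad from its edge line. The wrist torque never rose clearly at the stop, so "at its stop" rests on the picture.
- **Key:** it stands upright in its stand, set down at the same height as when I picked it up.
- **Relays:** both looked fully home and upright before the cover went on. I did not see them again afterwards.
- **Bystanders:** the carton, can, bush and red look-alike key looked untouched.
- **Arm:** clear of everything, with the gripper open.

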